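Load and lock packs in the charging dock

TASK

First switch the charging dock off by pulling its lever right over to the front, towards the robot. Then put every battery pack standing on the counter into its own bay of the dock, fully home and with its flange over the lock hole at the dock's front, and lock each one by pushing a pin from the stand all the way down through the flange's eyelet into that hole. Only when all are in and locked, push the lever right over to the rear to switch on, and leave the carton, the seal ring and the coupling where they are.

Things in the scene. Friction and masses are not known exactly. Their poses are not given: they have to be found in the camera images.
- pack0_mid (a point): Centre of battery pack 0 (may be absent), 48 mm above its underside: upright black block 56 (x) x 36 (y) x 96 mm (z), 0.28 kg; its lowest 10 mm taper by 3 mm a side. A metal flange, 8 mm thick, 36 mm wide, sticks out 50 mm from its -x face, 57 to 65 mm above its underside. Starts standing on the counter, flange roughly towards the robot. Grip it across the 36 mm, near the top.
- pack0_eye (a point): Centre of the 13 mm eyelet through the flange of battery pack 0: 60 mm from the pack's axis towards its -x, 61 mm above its underside.
- pack1_mid (a point): Centre of battery pack 1 (may be absent), 48 mm above its underside: upright black block 56 (x) x 36 (y) x 96 mm (z), 0.28 kg; its lowest 10 mm taper by 3 mm a side. A metal flange, 8 mm thick, 36 mm wide, sticks out 50 mm from its -x face, 57 to 65 mm above its underside. Starts standing on the counter, flange roughly towards the robot. Grip it across the 36 mm, near the top.
- pack1_eye (a point): Centre of the 13 mm eyelet through the flange of battery pack 1: 60 mm from the pack's axis towards its -x, 61 mm above its underside.
- pack2_mid (a point): Centre of battery pack 2 (may be absent), 48 mm above its underside: upright black block 56 (x) x 36 (y) x 96 mm (z), 0.28 kg; its lowest 10 mm taper by 3 mm a side. A metal flange, 8 mm thick, 36 mm wide, sticks out 50 mm from its -x face, 57 to 65 mm above its underside. Starts standing on the counter, flange roughly towards the robot. Grip it across the 36 mm, near the top.
- pack2_eye (a point): Centre of the 13 mm eyelet through the flange of battery pack 2: 60 mm from the pack's axis towards its -x, 61 mm above its underside.
- bay0 (a point): Centre of the mouth of bay 0, the rightmost (seen from the robot) of three bays 80 mm apart in the charging dock, a fixed grey block 130 (x) x 260 (y) x 63 mm high. The point is level with the dock's top. A bay is a pocket 58.4 (x) x 38.4 mm (y), 55 mm deep, no lead-in, flat floor. Any pack fits any bay. Axes are the dock's: z up, -x its front, towards the robot, where flanges must lie.
- lock0 (a point): Centre of the mouth of the round lock hole of bay 0, in the dock's top, 60 mm in front (-x) of the bay's centre: 12.4 mm wide, 55 mm deep. The eyelet of a seated pack lies over it. Axes are the dock's.
- bay1 (a point): Centre of the mouth of bay 1, the middle one; like bay 0. A pack fully home stands on the bay's floor: its top is then 41 mm above the dock's top, the underside of its flange 2 mm above it, its centre 7 mm below it.
- lock1 (a point): Centre of the mouth of the round lock hole of bay 1, in the dock's top, 60 mm in front (-x) of the bay's centre: 12.4 mm wide, 55 mm deep. The eyelet of a seated pack lies over it. Axes are the dock's.
- bay2 (a point): Centre of the mouth of bay 2, the leftmost, next to the switch lever; like bay 0.
- lock2 (a point): Centre of the mouth of the round lock hole of bay 2, in the dock's top, 60 mm in front (-x) of the bay's centre: 12.4 mm wide, 55 mm deep. The eyelet of a seated pack lies over it. Axes are the dock's.
- pin0_head (a point): Centre of the grip of locking pin 0: upright grey cylinder 16 mm wide, 36 mm tall, on a steel shaft 8 mm wide, 40 mm long, pointed. 50 g. Three pins start in a row 50 mm apart in a loose wooden stand, shafts in its holes, grips resting on its top; spare pins may be left there. The point is 18 mm above the grip's underside, 58 mm above the tip.
- pin0_tip (a point): Lower end of the shaft of locking pin 0; z runs up the pin. With the pin fully home through a seated pack's eyelet it is 30 mm below the dock's top.
- pin1_head (a point): Centre of the grip of locking pin 1: upright grey cylinder 16 mm wide, 36 mm tall, on a steel shaft 8 mm wide, 40 mm long, pointed. 50 g. Three pins start in a row 50 mm apart in a loose wooden stand, shafts in its holes, grips resting on its top; spare pins may be left there. The point is 18 mm above the grip's underside, 58 mm above the tip.
- pin1_tip (a point): Lower end of the shaft of locking pin 1; z runs up the pin. With the pin fully home through a seated pack's eyelet it is 30 mm below the dock's top.
- pin2_head (a point): Centre of the grip of locking pin 2: upright grey cylinder 16 mm wide, 36 mm tall, on a steel shaft 8 mm wide, 40 mm long, pointed. 50 g. Three pins start in a row 50 mm apart in a loose wooden stand, shafts in its holes, grips resting on its top; spare pins may be left there. The point is 18 mm above the grip's underside, 58 mm above the tip.
- pin2_tip (a point): Lower end of the shaft of locking pin 2; z runs up the pin. With the pin fully home through a seated pack's eyelet it is 30 mm below the dock's top.
- switch (a joint): Switch lever at the left (+y) end of the dock: angle in rad, 0 = off, end stop, leaning to the dock's front (-x), towards the robot; 1.0 = on, end stop, leaning to the rear (+x). It starts on. It needs about 1 N at the tip and stays where it is left. 80 mm from the pivot to the centre of its ball; the pivot is 22 mm above the counter; the lever is upright at 0.5.
- switch_tip (a point): Centre of the black ball, 26 mm wide, at the end of the switch lever (rod 10 mm thick); about 92 mm above the counter when off or on, 102 mm half-way.
- stand: Loose wooden stand for the pins, 0.6 kg, 160 mm (x) by 55 mm (y) and 50 mm high, its holes at x -50, 0 and 50 mm, 10.5 mm wide. Origin at the centre of its underside.
- carton: Bystander: small cardboard carton 50 x 70 x 45 mm, lying on the counter, not to be disturbed. Origin at the centre of its underside.
- seal: Bystander: black rubber seal ring, 80 mm wide, 14 mm tall, lying on the counter, not to be disturbed. Origin at the centre of its underside.
- coupling: Bystander: brass coupling, 32 mm wide, 42 mm tall, lying on the counter, not to be disturbed. Origin at the centre of its underside.
There are look-alikes about, which are no part of the job. Leave any purple look-alike of the part that bears pack2_mid alone.

How it is judged:
By the outcome, as a careful person would: the job done as asked, in the order asked, and still so for the second after the job is handed in, with the robot touching nothing.
Of pack0, pack1, pack2 only 2 to 3 are there at a start; the rules pass over those that are not, and their reading is None.
At some moment in a run one of stand may be knocked a few centimetres aside while the robot is not near it.
It also fails if it takes over 210 s, if anything falls off the work surface, if the arm or the gripper's body presses on something with over 40 N, if the wrist force passes 120 N, or if a joint passes its speed limit or range.

ROBOT

A 6-joint arm with a two-finger parallel gripper is mounted at the origin on the work surface. World frame = base frame: x ahead of the robot, y to its left, z up, the work surface at z = 0. Lengths are in mm, angles in rad, forces in N, time in s.
With the tool pointing down it reaches from about 350 to 875 mm from the base axis. Payload 4.2 kg.
Tool frame: the origin (TCP) lies at the very end of the fingers, on their centre line; the grasp point (between the pads) lies 19 mm behind it (r.grip_depth is the distance from the TCP to the grasp point, in mm); x points along the fingers, z is the direction in which the jaws open and shut, and the axes are right-handed (so a half turn about x gives the same grasp; the last joint's range is limited). The gripper opens to 85 mm and grips with 20 to 120 N. Pads are 22 mm wide; open, the fingers measure 114 mm over their backs; the gripper's body (76 mm by 85 mm) begins 54 mm behind the grasp point. The pads swing forward as they close: fully open they stand 13 mm farther back than shut.
Start: joints at [1.389, 0.385, 0.008, 0, -1.194, -0.259], TCP at [266.631, 565.25, 231.312] pointing down, gripper open.
Joint ranges: [-3.14, 3.14], [-1.21, 2.06], [-1.07, 1.41], [-3.16, 2.05], [-2.99, -0.16], [-3.1, 3.1]. Speed limits (rad/s): [2.79, 2.79, 3.14, 3.14, 3.14, 3.14].

INTERFACE

Orientations are given as [roll, pitch, yaw] about the fixed x, y, z axes, in that order (R = Rz(yaw) Ry(pitch) Rx(roll)).
In Python, from workcell import r, grab_frame, camera_model gives the robot as it stands.
- The arm moves only by the tool drive_tool, never from a script. Its argument "rows" is a list of rows, each a list of 5 numbers: the gripper command: -1 is shut, 1 is fully open, values between are in proportion, then the shift along the tool's x, y, z in m, then the turn about the tool's x in degrees. A call has 1 to 8 rows; each row is the pose to reach, as a shift and turn from the pose measured when the call began, along the tool's axes at that moment; what a row does not reach only later rows make up. A row lasts 1/8 s, in which the tool goes at most 62.5 mm and 10.7 degrees, less where a joint would pass 70% of its speed; a pose out of reach is approached as far as the arm can. A call with a gripper value outside its range is refused whole. The fingers move at their own pace and stop on an object; "newtons" is the grip in N (left out, the last holds). Time passes only in rows, so rows that repeat a pose let the fingers close. It gives the time, the measured TCP pose, the force and the opening at its end, in the units of the state.
- r.get_state(): the state, without advancing time (a new reading comes with each control period).
- grab_frame(name): name is "side" or "top"; returns the picture (420x560x3 uint8, red, green, blue); there is no depth.
- camera_model(name): a dict with "fx", "fy", "cx", "cy" (pixels), "R" (3x3) and "t" (3): a world point X has camera coordinates R X + t. Camera axes: x right, y down, z forward; pixel columns grow to the right and rows downward; lengths in mm; the calibration is good to about 2 mm. A picture is of the moment at which its call begins. camera_model takes no time and is no camera call.
- r.close_job(): hands the job in, once; it reports no verdict.
The state is a dict: "time_s": time; "joint_pos": joint angles; "dq": joint speeds; "tau": joint torques, N m; "eef_pos": TCP position; "tool_rot": TCP orientation; "force": force on the tool from outside, world axes, zero at the start; "torque": the same for the moment, N m; "finger_gap": finger opening in mm.
Only numpy, scipy, OpenCV 4.12 (cv2) and the standard library are available. Lean on these libraries where they do the work, as an engineer would, in place of code of your own. Each camera call takes 0.05 s, during which the arm holds its last target.

## Working session

There is one attempt and no reset: what is moved stays moved. The work goes in short steps, Python scripts to look and compute and a tool call to move; the robot and the scene stay as the last step left them, time stands still between calls to the robot, and variables do not carry over. Pictures are saved under pics/ and viewed, and the job is handed in when it is done.

Besides the shell and the picture viewer there is one more tool, called after ">>>" as name(argument=value, ...) on one line, values as JSON. drive_tool: Moves the arm, as the interface text tells. Its arguments: {"type":"object","properties":{"rows":{"type":"array","items":{"type":"array","items":{"type":"number"}}},"newtons":{"type":"number"}},"required":["rows"]}

```bash
ls; mkdir -p pics; python3 - <<'E'
from workcell import r, grab_frame, camera_model
import cv2
s=r.get_state();print(s)
for n in("side","top"):
    f=grab_frame(n);cv2.imwrite(f"pics/{n}0.png",f[:,:,::-1]);c=camera_model(n);print(n,c)
    import numpy as np
    R=np.array(c['R']);print(-R.T@np.array(c['t']))
E
```

```text
pics
{'time_s': 0.0, 'joint_pos': array([ 1.38860660e+00,  3.85568599e-01,  6.60828075e-03, -5.14979369e-04,
       -1.19400396e+00, -2.58585079e-01]), 'dq': array([-0.00153989,  0.00052249, -0.00042802,  0.00205211, -0.001199  ,
       -0.00028043]), 'tau': array([ 2.75539869e-04, -3.92291665e+01,  1.88399470e+01,  4.18615267e+00,
       -4.68946571e-03, -6.28315917e-06]), 'eef_pos': array([266.38610393, 564.73028614, 230.20508359]), 'tool_rot': array([ 0.04138306,  1.56857616, -1.97037807]), 'force': array([ 0.79859978,  0.4651009 , -0.15003828]), 'torque': array([ 0.00672555,  0.00706996, -0.03302941]), 'finger_gap': 85.63549585347496}
side {'fx': 502.7991664246036, 'fy': 502.7991664246036, 'cx': 272.46665421867044, 'cy': 210.10053857852319, 'R': array([[ 9.77656672e-01, -2.10207215e-01,  5.98574636e-04],
       [-1.15018594e-01, -5.37321252e-01, -8.35497812e-01],
       [ 1.75949295e-01,  8.16761164e-01, -5.49493446e-01]]), 't': array([-466.17748395,  107.05442035, 1207.48581016])}
[  255.61849968 -1026.69877069   753.2283147 ]
top {'fx': 435.8035364275151, 'fy': 435.8035364275151, 'cx': 276.62814643218235, 'cy': 214.5560282074165, 'R': array([[ 0.02066885, -0.99965166,  0.01641188],
       [-0.99680554, -0.0218711 , -0.07681386],
       [ 0.07714605, -0.0147718 , -0.99691037]]), 't': array([ -30.64735314,  488.40700831, 1356.35560662])}
[3.82842780e+02 8.11392513e-02 1.39018438e+03]
```

View pics/side0.png

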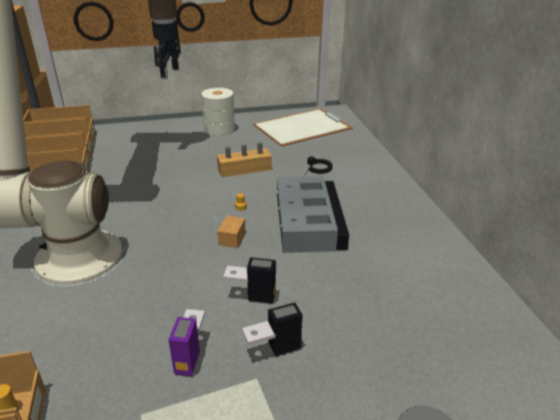

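View pics/top0.png

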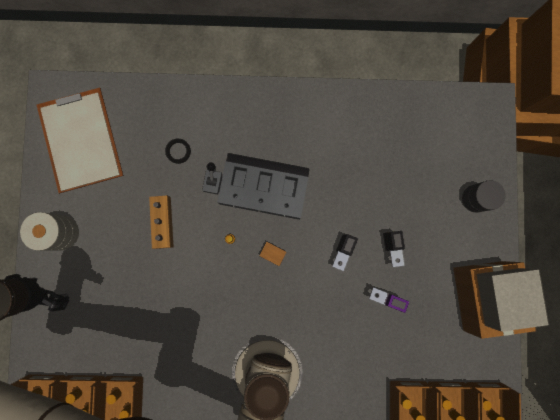

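Two black packs, a purple look-alike, the stand with three pins at side (245,160), the dock at (308,212). I'll zoom in.

```bash
python3 - <<'E'
import cv2
t=cv2.imread('pics/top0.png');s=cv2.imread('pics/side0.png')
def crop(im,x0,y0,x1,y1,n,k):
    c=cv2.resize(im[y0:y1,x0:x1],None,fx=k,fy=k,interpolation=cv2.INTER_CUBIC);c=cv2.convertScaleAbs(c,alpha=1.5,beta=10);cv2.imwrite(n,c);print(c.shape)
crop(t,140,130,320,265,'pics/t_a.png',4.4)
crop(t,320,220,420,320,'pics/t_b.png',6)
crop(s,210,130,360,255,'pics/s_a.png',4.8)
crop(s,160,240,320,380,'pics/s_b.png',4.2)
E
```

```text
(594, 792, 3)
(600, 600, 3)
(600, 720, 3)
(588, 672, 3)
```

View pics/t_a.png

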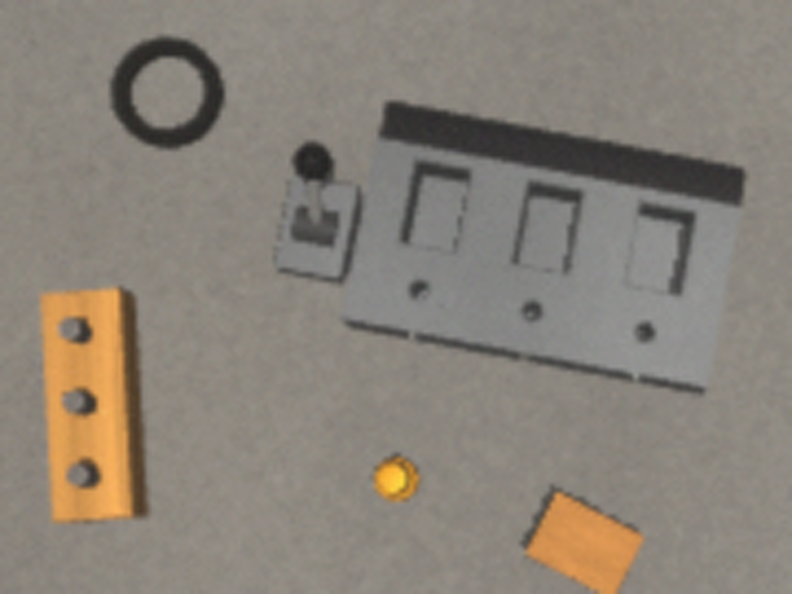

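View pics/t_b.png

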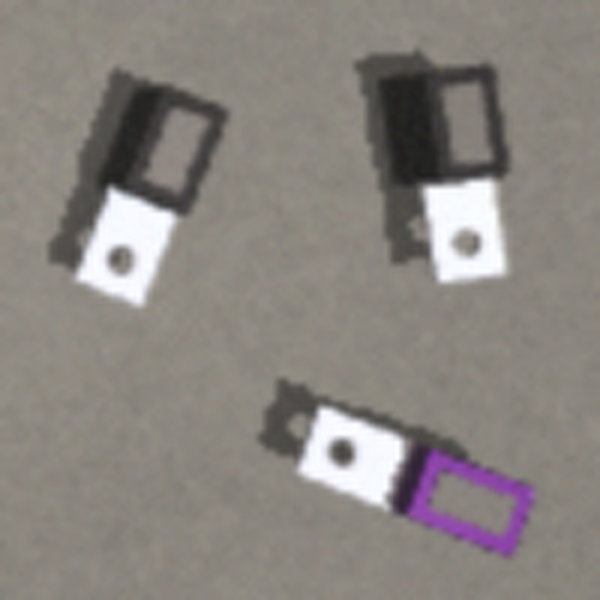

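View pics/s_a.png

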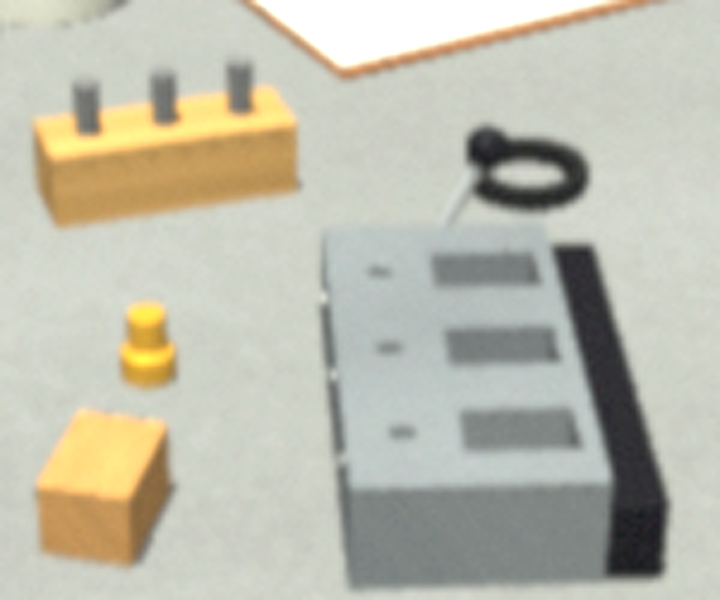

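View pics/s_b.png

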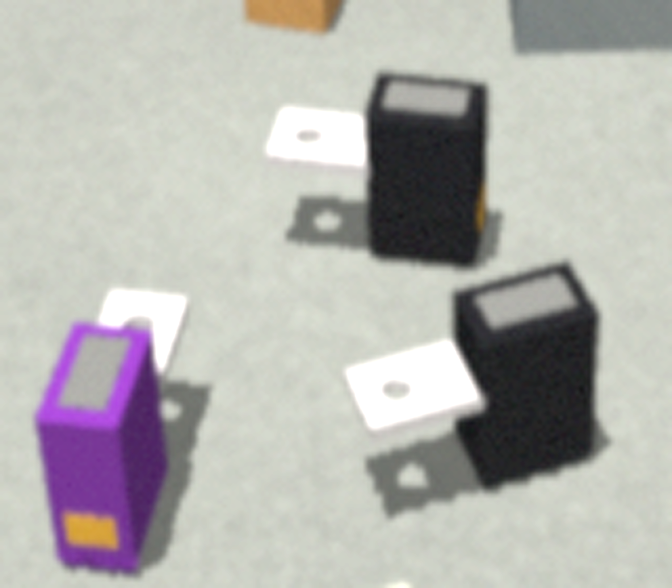

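```bash
cat > h.py <<'E'
import numpy as np, cv2
from workcell import r, grab_frame, camera_model
C={n:camera_model(n) for n in("top","side")}
def ray(n,uv):
    c=C[n];R=np.array(c['R']);t=np.array(c['t'])
    d=R.T@np.array([(uv[0]-c['cx'])/c['fx'],(uv[1]-c['cy'])/c['fy'],1.]);return -R.T@t,d/np.linalg.norm(d)
def onz(n,uv,z):
    o,d=ray(n,uv);return o+d*(z-o[2])/d[2]
def tri(ut,us):
    A=np.zeros((3,3));b=np.zeros(3);L=[]
    for n,u in(("top",ut),("side",us)):
        o,d=ray(n,u);P=np.eye(3)-np.outer(d,d);A+=P;b+=P@o;L.append((o,d))
    X=np.linalg.solve(A,b);return X,max(np.linalg.norm(np.cross(X-o,d)) for o,d in L)
def proj(n,X):
    c=C[n];p=np.array(c['R'])@np.array(X,float)+np.array(c['t']);return np.array([c['fx']*p[0]/p[2]+c['cx'],c['fy']*p[1]/p[2]+c['cy']])
def blob(im,uv,rad,sign=-1,frac=.5):
    """weighted centroid of dark(-1)/bright(+1) blob near uv; local background = median of ring"""
    g=im.astype(float).mean(2) if im.ndim==3 else im.astype(float)
    u0,v0=np.round(uv).astype(int)
    Y,X=np.mgrid[v0-rad:v0+rad+1,u0-rad:u0+rad+1];w=g[v0-rad:v0+rad+1,u0-rad:u0+rad+1]
    e=np.concatenate([w[0],w[-1],w[:,0],w[:,-1]]);bg=np.median(e)
    d=np.clip(sign*(w-bg),0,None);d[d<frac*.4*d.max()]=0
    return np.array([(d*X).sum()/d.sum(),(d*Y).sum()/d.sum()])
def shot(n,name):
    f=grab_frame(n)[:,:,::-1].copy();cv2.imwrite(f'pics/{name}.png',f);return f
def cr(im,x0,y0,x1,y1,k,name):
    c=cv2.resize(im[y0:y1,x0:x1],None,fx=k,fy=k,interpolation=cv2.INTER_CUBIC);cv2.imwrite(f'pics/{name}.png',cv2.convertScaleAbs(c,alpha=1.4,beta=10))
E
python3 - <<'E'
from h import *
np.set_printoptions(precision=1,suppress=True)
t=cv2.imread('pics/top0.png');s=cv2.imread('pics/side0.png')
print(t[190:211,228:242].mean(2).astype(int)[0:12])
H=[((235,195.5),(289,186.5)),((260.5,200.3),(291,202.2)),((286.4,205.1),(293.7,220))]
for a,b in H:
    ba=blob(t,a,4);bb=blob(s,b,4);X,e=tri(ba,bb);print('lock',ba,bb,X,e,onz('top',ba,63),onz('side',bb,63))
E_=[((340,263),(233.6,272.2)),((397.5,260.2),(254,332.5))]
for a,b in E_:
    ba=blob(t,a,3);bb=blob(s,b,4);X,e=tri(ba,bb);print('eye',ba,bb,X,e)
E
```

```text
[[82 84 83 83 82 81 83 83 81 80 80 80 81 82]
 [82 80 84 83 83 82 82 81 82 80 81 81 82 81]
 [84 83 82 84 84 83 79 82 80 81 82 82 83 82]
 [83 83 85 84 84 81 72 68 75 79 81 82 84 83]
 [83 83 85 85 81 63 45 40 47 68 81 81 82 82]
 [85 85 86 85 77 49 36 34 44 65 80 82 83 84]
 [84 85 88 85 78 53 39 55 73 71 82 83 83 83]
 [86 83 85 84 82 65 55 73 69 80 83 84 83 84]
 [85 84 85 85 84 80 76 78 79 84 85 83 84 83]
 [85 84 83 86 84 84 84 82 83 84 84 82 77 84]
 [86 85 86 85 86 85 85 84 84 83 84 84 83 82]
 [84 85 84 86 85 84 84 84 85 84 84 84 83 83]]
lock [234.7 195.1] [288.5 186.2] [543.9 110.1  59.8] 1.0844049533173137 [542.4 110.   63. ] [543.6 104.8  63. ]
lock [260.5 200.1] [290.6 201.9] [530.1  30.5  60.6] 1.0705627537676072 [528.7  30.7  63. ] [530.2  26.8  63. ]
lock [286.2 205. ] [293.3 219.6] [517.  -48.6  60.4] 1.3303760521429695 [515.4 -48.3  63. ] [517.4 -52.4  63. ]
eye [339.7 262.9] [233.  271.9] [ 344.2 -214.3   62.8] 1.5024691670319115
eye [397.4 260.1] [253.8 332.4] [ 356.4 -390.3   63.1] 1.6461508902728257
```

```bash
cat >> h.py <<'E'
def sblob(im,uv,rad,sat=15,lo=4,sign=-1):
    g=im.astype(float).mean(2);u0,v0=np.round(uv).astype(int)
    Y,X=np.mgrid[v0-rad:v0+rad+1,u0-rad:u0+rad+1];w=g[v0-rad:v0+rad+1,u0-rad:u0+rad+1]
    e=np.concatenate([w[0],w[-1],w[:,0],w[:,-1]]);bg=np.median(e)
    d=sign*(w-bg);d=np.clip((d-lo)/(sat-lo),0,1)
    return np.array([(d*X).sum()/d.sum(),(d*Y).sum()/d.sum()])
E
python3 - <<'E'
from h import *
np.set_printoptions(precision=1,suppress=True)
t=cv2.imread('pics/top0.png');s=cv2.imread('pics/side0.png')
H=[((235,195.5),(289,186.5)),((260.5,200.3),(291,202.2)),((286.4,205.1),(293.7,220))]
for a,b in H:
    ba=sblob(t,a,4,30);bb=sblob(s,b,4,30);X,e=tri(ba,bb);print('lock',ba,bb,X,e,onz('top',ba,63),onz('side',bb,63))
E_=[((340,263),(233.6,272.2)),((397.5,260.2),(254,332.5))]
for a,b in E_:
    ba=sblob(t,a,3,80,20);bb=sblob(s,b,4,80,20);X,e=tri(ba,bb);print('eye',ba,bb,X,e)
# flange masks, pack tops
hsv=cv2.cvtColor(t,cv2.COLOR_BGR2HSV)
m=(t.min(2)>150).astype(np.uint8);m[:220]=0;m[320:]=0;m[:,:320]=0;m[:,420:]=0
n,l,st,ce=cv2.connectedComponentsWithStats(m)
for i in range(1,n):
    if st[i,4]>20:
        c,_=cv2.findContours((l==i).astype(np.uint8),0,2);rr=cv2.minAreaRect(c[0]);print('flange top',st[i],ce[i],rr)
        P=cv2.boxPoints(rr);Q=[onz('top',p,65) for p in P];print(np.array(Q))
# grey top plates of packs 
E
```

```text
lock [234.6 195.2] [288.6 186.2] [543.9 110.2  59.6] 1.19688764701077 [542.3 110.1  63. ] [543.7 104.6  63. ]
lock [260.5 200.2] [290.6 201.9] [530.   30.5  60.5] 1.0831073969151856 [528.7  30.7  63. ] [530.1  26.7  63. ]
lock [286.1 205. ] [293.3 219.6] [517.  -48.5  60.3] 1.3404836049628521 [515.4 -48.1  63. ] [517.3 -52.4  63. ]
eye [339.6 262.9] [232.9 271.9] [ 344.1 -214.1   62.8] 1.4510015368441675
eye [397.5 260.1] [253.8 332.3] [ 356.3 -390.4   63.4] 1.7011345526650534
flange top [392 251  12  16 122] [397.4 257.8] ((397.38995361328125, 258.2300109863281), (14.424979209899902, 10.040916442871094), 81.8698959350586)
[[ 379.4 -371.2   65. ]
 [ 384.3 -401.6   65. ]
 [ 341.2 -407.7   65. ]
 [ 336.3 -377.4   65. ]]
flange top [334 253  14  17 129] [340.8 260.7] ((340.586181640625, 261.03448486328125), (10.39893913269043, 14.855627059936523), 21.801406860351562)
[[ 332.9 -193.5   65. ]
 [ 374.9 -209.9   65. ]
 [ 363.8 -239.4   65. ]
 [ 321.8 -222.9   65. ]]
flange top [371 289  16  14 118] [378.8 295.8] ((378.22412109375, 295.6896667480469), (13.92715072631836, 10.39893913269043), 21.801406860351562)
[[ 239.4 -305.9   65. ]
 [ 268.4 -317.5   65. ]
 [ 253.7 -356.7   65. ]
 [ 224.7 -345.    65. ]]
```

```bash
python3 - <<'E'
from h import *
np.set_printoptions(precision=1,suppress=True)
t=cv2.imread('pics/top0.png');s=cv2.imread('pics/side0.png')
# ball
def A(u,v): return ((u+.5)/4.4-.5+140,(v+.5)/4.4-.5+130)
def S(u,v): return ((u+.5)/4.8-.5+210,(v+.5)/4.8-.5+130)
a=A(313,161);b=S(487,147);X,e=tri(a,b);print('ball',a,b,X,e,onz('top',a,92))
pins_t=[A(77,329),A(80,401),A(83,474)];pins_s=[S(239,64),S(162,74),S(85,85)]
for a,b in zip(pins_t,pins_s):
    X,e=tri(a,b);print('pintop(approx)',a,b,X,e,onz('top',a,86))
# stand top corners
for c in [(42,294),(122,288),(134,516),(54,521)]:print('stand c',onz('top',A(*c),50))
# dock top corners 
for c in [(347,319),(706,385),(744,203),(384,138)]:print('dock c',onz('top',A(*c),63))
for c in [(275,268),(345,279),(360,186)]:print('switchbox',A(*c),onz('top',A(*c),40))
E
```

```text
ball (210.75, 166.20454545454544) (311.0625, 160.22916666666666) [625.7 181.5  93. ] 1.1714739813553596 [624.7 181.9  92. ]
pintop(approx) (157.11363636363637, 204.38636363636363) (259.3958333333333, 142.9375) [507.9 339.5  84.1] 1.24904977768995 [506.4 339.1  86. ]
pintop(approx) (157.79545454545453, 220.75) (243.35416666666669, 145.02083333333334) [458.3 335.5  84.1] 0.7828196204000228 [457.4 335.1  86. ]
pintop(approx) (158.47727272727272, 237.34090909090907) (227.3125, 147.3125) [409.  331.5  83.4] 0.8829781973474163 [408. 331.  86.]
stand c [533.9 373.9  50. ]
stand c [539.4 318.3  50. ]
stand c [380.4 303.7  50. ]
stand c [375.8 358.8  50. ]
dock c [519.8 158.8  63. ]
dock c [479.3 -91.4  63. ]
dock c [ 607.6 -115.9   63. ]
dock c [647.6 136.9  63. ]
switchbox (202.11363636363637, 190.52272727272725) [557.2 213.5  40. ]
switchbox (218.02272727272725, 193.02272727272725) [550.5 163.9  40. ]
switchbox (221.4318181818182, 171.88636363636363) [617.2 155.3  40. ]
```

```bash
cat >> h.py <<'E'
from scipy.spatial.transform import Rotation as Ro
def st(): return r.get_state()
def plan(xyz,psi=None,show=True):
    """shift (m) in tool axes and turn (deg about tool x) to bring TCP to xyz, jaw axis along world heading psi (rad, mod pi)"""
    s=st();R=Ro.from_euler('xyz',s['tool_rot']).as_matrix()
    d=R.T@(np.array(xyz)-s['eef_pos'])/1000
    z=R[:,2];ps=np.arctan2(z[1],z[0]);turn=0
    if psi is not None:
        dw=(psi-ps+np.pi/2)%np.pi-np.pi/2   # world turn about +z
        turn=np.degrees(-dw*1.0) # tool x is down
    print('t=%.2f'%s['time_s'],'tcp',np.round(s['eef_pos'],1),'psi %.1f'%np.degrees(ps),'j',np.round(s['joint_pos'],2),'F',np.round(s['force'],1),'gap %.1f'%s['finger_gap'],'toolx',np.round(R[:,0],3))
    print('  shift',np.round(d,4),'turn %.1f'%turn)
    return d,turn
E
python3 - <<'E'
from h import *
y=-.168;ex=np.array([np.cos(y),np.sin(y),0])
b=np.array([625,182,0.])+45*ex
plan([*b[:2],230],y+np.pi/2)
E
```

```text
t=0.10 tcp [266.4 564.8 230.3] psi -115.3 j [ 1.39  0.39  0.01 -0.   -1.19 -0.26] F [ 0.6  0.5 -0.9] gap 85.2 toolx [-0.001 -0.002 -1.   ]
  shift [0.0007 0.531  0.181 ] turn -15.6
```

>>> drive_tool(rows=[[-1,0.0,0.531,0.181,-15.6],[-1,0.0,0.531,0.181,-15.6],[-1,0.0,0.531,0.181,-15.6],[-1,0.0,0.531,0.181,-15.6],[-1,0.0,0.531,0.181,-15.6],[-1,0.0,0.531,0.181,-15.6],[-1,0.0,0.531,0.181,-15.6],[-1,0.0,0.531,0.181,-15.6]], newtons=40)

```text
time_s: 1.1
eef_pos: [626.1, 215.9, 230.3]
tool_rot: [-0.463, 1.568, -2.203]
force: [-0.1, 0.8, 0.7]
finger_gap: -0.1
```

```bash
python3 - <<'E'
from h import *
y=-.168;ex=np.array([np.cos(y),np.sin(y),0])
b=np.array([625,182,0.])+45*ex
plan([*b[:2],130],y+np.pi/2)
f=shot('top','t1');g=shot('side','s1')
cr(f,140,110,320,245,4.4,'t1c');cr(g,200,60,380,195,4.4,'s1c')
E
```

```text
t=1.10 tcp [626.1 215.9 230.3] psi -99.7 j [ 0.58  0.45  0.11  0.   -1.23  0.83] F [-0.1  0.8  0.7] gap -0.1 toolx [-0.002 -0.002 -1.   ]
  shift [0.1003 0.0497 0.0333] turn -0.0
```

View pics/t1c.png

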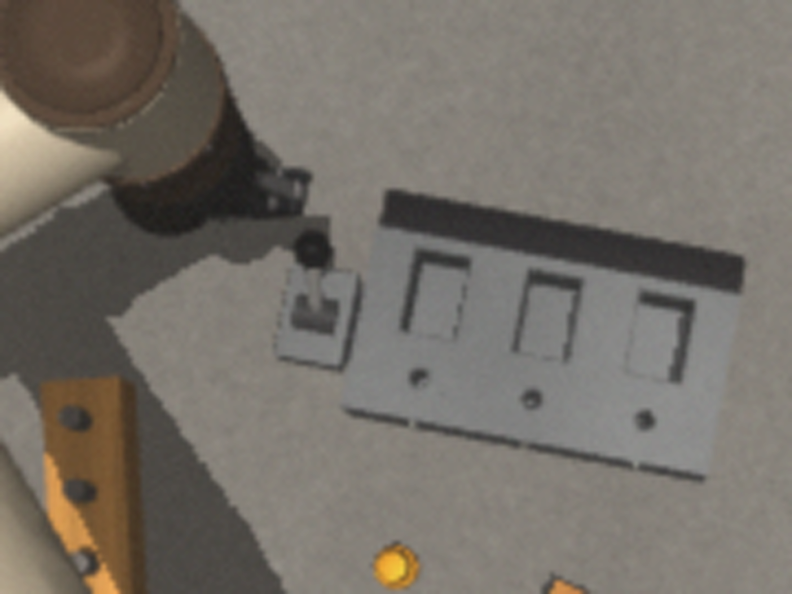

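View pics/s1c.png

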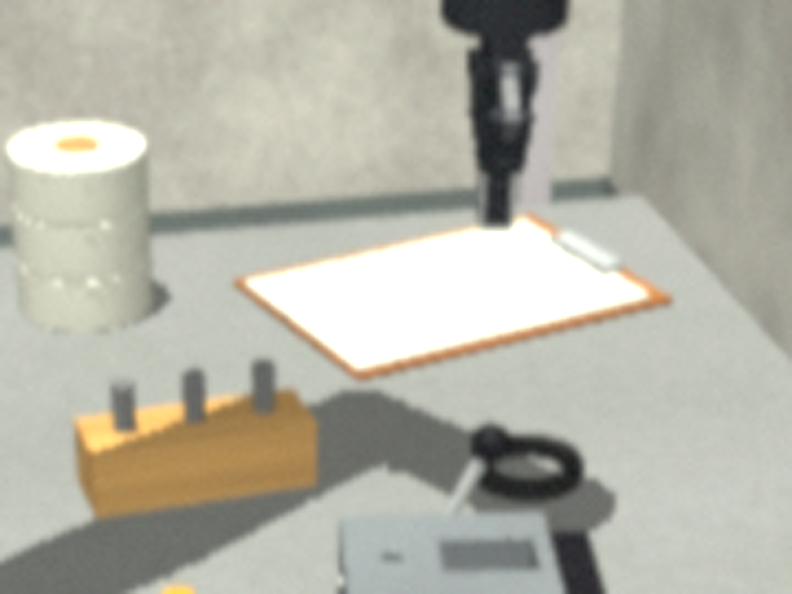

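>>> drive_tool(rows=[[-1,0.0,0.0497,0.0333,0],[-1,0.0,0.0497,0.0333,0],[-1,0.06,0.0497,0.0333,0],[-1,0.12,0.0497,0.0333,0],[-1,0.158,0.0497,0.0333,0],[-1,0.158,0.0497,0.0333,0]])

```text
time_s: 1.95
eef_pos: [667.8, 170.3, 67.2]
tool_rot: [-0.798, 1.558, -2.544]
force: [-0.0, -0.1, -0.2]
finger_gap: 0.2
```

```bash
python3 - <<'E'
from h import *
print('side tip proj at s1',(proj('side',[626.1,215.9,230.3])-[200,60])*4.4)
y=-.168;ex=np.array([np.cos(y),np.sin(y),0])
plan([625,182,72],y+np.pi/2)
f=shot('top','t2');g=shot('side','s2')
cr(f,170,130,260,200,7,'t2c');cr(g,260,120,360,200,7,'s2c')
E
```

```text
side tip proj at s1 [481.75099719 218.15073436]
t=1.95 tcp [667.8 170.3  67.2] psi -100.0 j [ 0.48  0.63 -0.    0.   -0.95  0.91] F [-0.  -0.1 -0.2] gap 0.2 toolx [-0.01  -0.007 -1.   ]
  shift [-0.0045 -0.0442 -0.004 ] turn -0.4
```

View pics/s2c.png

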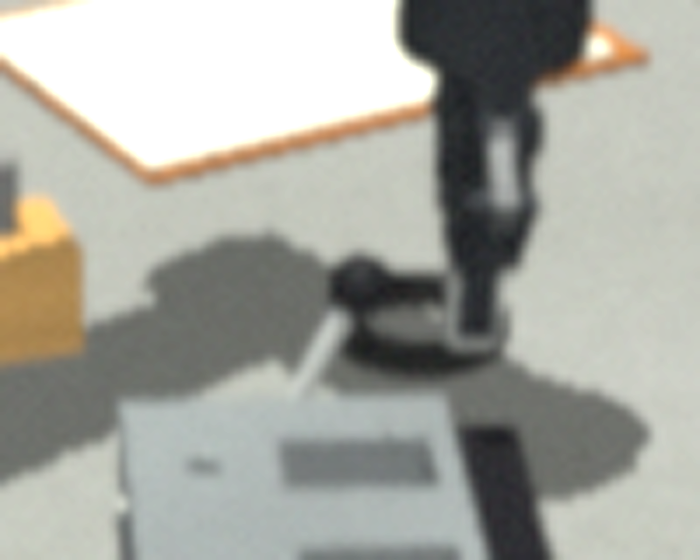

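>>> drive_tool(rows=[[-1,-0.012,0.0,0.0,0],[-1,-0.012,-0.02,0,0],[-1,-0.012,-0.035,0,0],[-1,-0.012,-0.05,0,0],[-1,-0.012,-0.065,0,0],[-1,-0.012,-0.08,0,0],[-1,-0.012,-0.085,0,0],[-1,-0.012,-0.085,0,0]])

```text
time_s: 3.05
eef_pos: [587.1, 186.3, 84.3]
tool_rot: [-0.133, 1.567, -1.877]
force: [0.5, 0.0, -0.5]
finger_gap: 0.2
```

>>> drive_tool(rows=[[-1,0,-0.004,0.0,0],[-1,0,-0.007,0,0],[-1,0,-0.009,0,0]])

```text
time_s: 3.42
eef_pos: [578.2, 187.7, 84.1]
tool_rot: [-0.155, 1.566, -1.9]
force: [0.9, -0.2, -0.7]
finger_gap: -0.3
```

```bash
python3 - <<'E'
from h import *
y=-.168
plan([625,182,72],y+np.pi/2)
f=shot('top','t3');g=shot('side','s3')
cr(f,170,130,260,200,7,'t3c');cr(g,240,120,340,200,7,'s3c')
E
```

```text
t=3.42 tcp [578.2 187.7  84.1] psi -100.0 j [ 0.58  0.49 -0.22  0.   -0.86  0.81] F [ 0.9 -0.2 -0.7] gap -0.3 toolx [-0.001 -0.004 -1.   ]
  shift [ 0.0121  0.0471 -0.0025] turn -0.3
```

View pics/s3c.png

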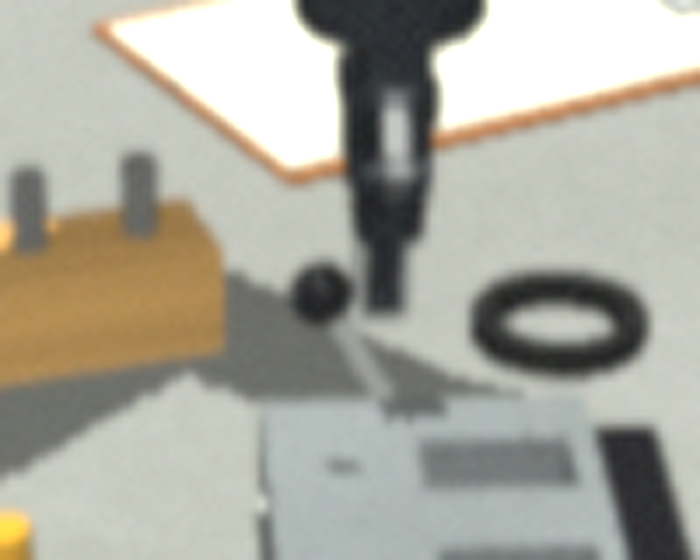

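Lever has swung to the front (ball at about side (285,161)); pushing on to feel the stop.

>>> drive_tool(rows=[[-1,0,-0.003,0.0,0],[-1,0,-0.005,0,0],[-1,0,-0.005,0,0]])

```text
time_s: 3.9
eef_pos: [577.0, 188.3, 84.5]
tool_rot: [1.242, 1.564, -0.502]
force: [11.1, -4.9, -7.2]
finger_gap: -0.1
```

>>> drive_tool(rows=[[-1,0,-0.002,0.0,0],[-1,0,-0.004,0,0],[-1,0,-0.004,0,0]])

```text
time_s: 4.28
eef_pos: [577.0, 188.3, 84.6]
tool_rot: [1.551, 1.557, -0.192]
force: [13.0, -6.7, -7.6]
finger_gap: -0.0
```

>>> drive_tool(rows=[[-1,0,0.008,0.0,0],[-1,0,0.015,0,0],[-1,-0.06,0.015,0,0],[-1,-0.12,0.015,0,0],[-1,-0.15,0.015,0,0],[-1,-0.15,0.015,0,0]])

```text
time_s: 5.03
eef_pos: [590.8, 187.0, 238.6]
tool_rot: [1.791, 1.551, 0.048]
force: [-0.5, 0.1, -0.2]
finger_gap: 0.1
```

```bash
python3 - <<'E'
from h import *
np.set_printoptions(precision=2,suppress=True)
t=cv2.imread('pics/top0.png');s=cv2.imread('pics/side0.png')
for im,n,rois in((t,'top',[(346,240),(394,239)]),(s,'side',[(262,263),(285,315)])):
    for q in rois:
        g=im.astype(float).mean(2)
        u,v=int(q[0]),int(q[1]);print(n,q);w=g[v-9:v+10,u-12:u+14].astype(int)
        print(w)
E
```

```text
top (346, 240)
[[82 85 86 87 81 64 76 81 83 82 85 85 84 85 84 81 80 81 82 80 81 80 83 83
  82 81]
 [82 86 88 84 62 48 51 53 75 79 81 84 84 83 82 82 82 82 81 83 83 82 82 83
  81 82]
 [85 84 85 81 55 46 45 46 51 53 54 74 79 79 79 82 85 86 84 82 81 83 82 82
  81 81]
 [86 83 82 79 53 46 45 47 39 36 33 39 39 45 52 72 80 83 84 83 81 83 83 82
  80 81]
 [83 83 82 61 48 46 47 42 31 22 20 20 23 33 37 42 45 61 76 79 80 84 85 82
  84 82]
 [84 82 81 56 46 45 45 37 21 19 17 18 26 34 34 36 34 41 45 60 74 79 83 83
  84 84]
 [85 83 76 54 45 46 43 29 18 18 18 21 31 36 34 38 38 36 37 40 39 43 60 77
  83 84]
 [84 82 59 47 44 47 37 24 19 18 19 21 32 38 58 72 62 52 43 39 35 35 39 53
  75 84]
 [84 80 56 47 47 45 29 19 17 17 20 30 37 48 75 82 82 79 77 65 49 38 36 45
  75 84]
 [85 62 49 45 45 43 26 19 17 19 21 34 37 61 79 84 85 81 81 81 67 43 39 58
  79 83]
 [86 59 50 46 45 38 21 19 19 17 23 33 41 73 83 84 82 84 84 78 56 38 41 73
  82 85]
 [84 56 47 46 43 29 18 19 18 20 33 35 43 75 84 84 83 84 81 66 44 36 40 73
  83 85]
 [60 48 49 45 39 25 18 21 20 22 33 40 61 79 83 85 83 82 80 55 39 38 58 77
  82 85]
 [54 4
[... 5561 characters left out ...]
25  24  23
   19  19  19  16  15  13  20  19]
 [ 24  28  28  27  32  31  29  27  21  28  22  26  21  23  19  21  17  19
   19  18  16  18  16  17  16  19]
 [ 20  26  26  26  26  26  24  25  24  21  24  22  19  16  17  16  14  16
   14  19  14  14  13  10  15  17]
 [ 19  22  25  25  22  23  22  21  20  19  18  19  14  13  17  12  16  16
   17  19  18  13  17  16  19  16]
 [ 18  23  24  22  19  19  14  19  18  16  18  19  18  18  14  14  18  18
   15  16  14  19  17  16  13  16]
 [ 15  16  19  17  15  14  17  15  17  15  18  15  15  15  14  18  16  19
   19  12  14  16  16  16  18  16]
 [ 18  15  16  16  20  13  15  15  17  16  17  17  15  16  15  18  19  16
   15  13  14  17  12  13  15  13]]
```

```bash
python3 - <<'E'
from h import *
np.set_printoptions(precision=2,suppress=True)
t=cv2.imread('pics/top0.png');s=cv2.imread('pics/side0.png')
def plate(im,q,th):
    g=im.mean(2);n,l,sts,ce=cv2.connectedComponentsWithStats((g>th).astype(np.uint8),connectivity=4)
    k=l[q[1],q[0]];c,_=cv2.findContours((l==k).astype(np.uint8),0,2)
    return ce[k],sts[k,4],cv2.minAreaRect(c[0])
eyes=[np.array([344.1,-214.1]),np.array([356.3,-390.4])]
for i,(a,b) in enumerate((((348,244),(262,263)),((394+2,239),(285,315)))):
    ca,na,ra=plate(t,a,58);cb,nb,rb=plate(s,b,68)
    X,e=tri(ca,cb);Q=onz('top',ca,96);print(ca,na,cb,nb,X,e,'top@96',Q)
    P=np.array([onz('top',p,96) for p in cv2.boxPoints(ra)]);print(P[:,:2].round(1).tolist())
    ey=onz('top',[(339.6,262.9),(397.5,260.1)][i],63)
    d=(Q-ey)[:2];print('eye@63',ey,'dist',np.linalg.norm(d),'yaw',np.degrees(np.arctan2(d[1],d[0])))
E
```

```text
[348.76 244.38] 89 [287.44 212.83] 220252 [ 427.55 -222.36  204.36] 30.777099258083574 top@96 [ 398.83 -235.25   96.  ]
[[383.9, -219.0], [420.5, -233.3], [413.7, -251.4], [377.1, -237.0]]
eye@63 [ 342.56 -213.8    63.  ] dist 60.21914172061241 yaw -20.868202360496227
[397.35 240.11] 82 [284.63 311.14] 185 [ 416.05 -380.86   95.  ] 1.499702024956213 top@96 [ 414.55 -380.28   96.  ]
[[431.8, -368.2], [434.8, -386.7], [397.4, -392.0], [394.4, -373.6]]
eye@63 [ 354.59 -390.38   63.  ] dist 60.801792075310075 yaw 9.564997985914816
```

```bash
python3 - <<'E'
from h import *
plan([399.3,-235.3,200],np.radians(-20.9+90))
E
```

```text
t=5.03 tcp [590.8 187.  238.6] psi -99.9 j [ 0.57  0.36 -0.01  0.01 -1.18  0.82] F [-0.5  0.1 -0.2] gap 0.1 toolx [ 0.019  0.001 -1.   ]
  shift [ 0.0345 -0.1169  0.4491] turn 11.0
```

>>> drive_tool(rows=[[1,0.034,-0.117,0.449,11],[1,0.034,-0.117,0.449,11],[1,0.034,-0.117,0.449,11],[1,0.034,-0.117,0.449,11],[1,0.034,-0.117,0.449,11],[1,0.034,-0.117,0.449,11],[1,0.034,-0.117,0.449,11],[1,0.034,-0.117,0.449,11]])

```text
time_s: 6.02
eef_pos: [396.6, -236.8, 199.1]
tool_rot: [2.069, 1.554, 0.13]
force: [-0.1, -0.3, -0.8]
finger_gap: 85.3
```

>>> drive_tool(rows=[[1,0,0,0,0]])

```text
time_s: 6.15
eef_pos: [395.0, -237.6, 197.9]
tool_rot: [2.171, 1.557, 0.229]
force: [0.3, 0.4, 0.4]
finger_gap: 85.2
```

```bash
python3 - <<'E'
from h import *
plan([399.3,-235.3,66],np.radians(-20.9+90))
E
```

```text
t=6.15 tcp [ 395.  -237.6  197.9] psi -111.3 j [-0.19  0.13 -0.43 -0.01 -1.    1.39] F [0.3 0.4 0.4] gap 85.2 toolx [ 0.014  0.003 -1.   ]
  shift [ 0.132   0.0016 -0.0027] turn -0.4
```

>>> drive_tool(rows=[[1,0.05,0.0016,-0.0027,-0.4],[1,0.1,0.0016,-0.0027,-0.4],[1,0.132,0.0016,-0.0027,-0.4],[1,0.132,0.0016,-0.0027,-0.4],[-1,0.132,0.0016,-0.0027,-0.4],[-1,0.132,0.0016,-0.0027,-0.4],[-1,0.132,0.0016,-0.0027,-0.4],[-1,0.132,0.0016,-0.0027,-0.4]], newtons=50)

```text
time_s: 7.15
eef_pos: [400.4, -235.5, 67.4]
tool_rot: [2.08, 1.554, 0.146]
force: [-0.9, 2.0, 6.3]
finger_gap: 35.2
```

```bash
python3 - <<'E'
from h import *
plan([399.3,-235.3,66],np.radians(-20.9+90))
f=shot('top','t4');g=shot('side','s4')
cr(f,300,200,420,300,6,'t4c');cr(g,190,220,310,320,6,'s4c')
E
```

```text
t=7.15 tcp [ 400.4 -235.5   67.4] psi -110.8 j [-0.18  0.31 -0.6  -0.01 -0.65  1.4 ] F [-0.9  2.   6.3] gap 35.2 toolx [ 0.017  0.002 -1.   ]
  shift [ 0.0014 -0.0011  0.0002] turn 0.1
```

View pics/s4c.png

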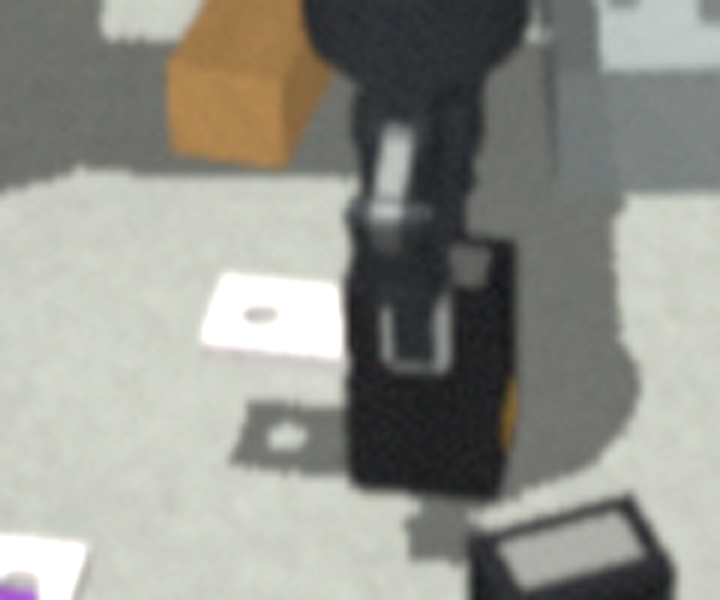

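```bash
python3 - <<'E'
from h import *
np.set_printoptions(precision=1,suppress=True)
T=np.array([400.4,-235.5,67.4]);a=np.radians(-20.9);ex=np.array([np.cos(a),np.sin(a),0]);ey=np.array([-np.sin(a),np.cos(a),0])
def c6(n,X,o): return (proj(n,X)-o+.5)*6-.5
for d in(18,24,30): print('finger',d,c6('side',T-ey*d,[190,220]))
P=T*[1,1,0]
for sx in(-1,1):
    for z in(10,96): print(sx,z,c6('side',P+sx*28*ex-18*ey+[0,0,z],[190,220]))
print('eye',c6('side',P-60*ex+[0,0,65],[190,220]), 'top eye',c6('top',P-60*ex+[0,0,65],[300,200]))
E
```

```text
finger 18 [415.8 354.6]
finger 24 [412.7 366.1]
finger 30 [409.6 377.8]
-1 10 [340.3 469.8]
-1 96 [333.2 282. ]
1 10 [496.5 486.7]
1 96 [496.6 298.4]
eye [256.3 308.8] top eye [241.4 376.5]
```

View pics/t4c.png

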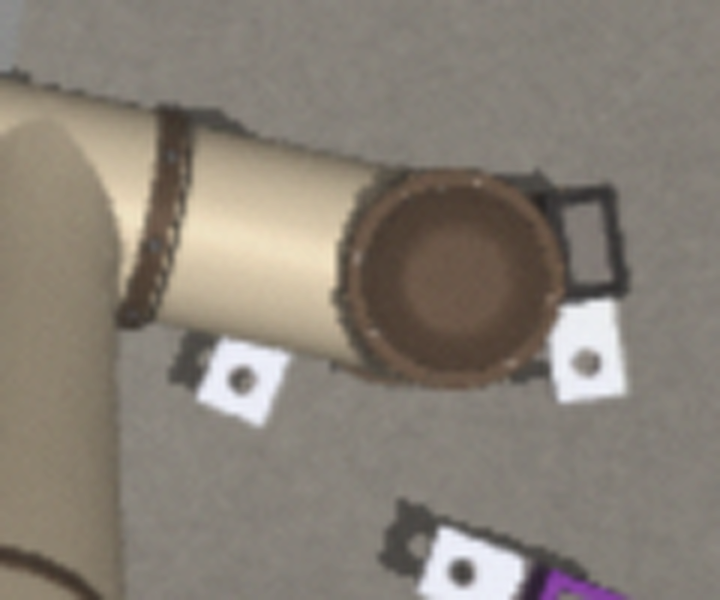

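>>> drive_tool(rows=[[-1,-0.03,0,0,0],[-1,-0.08,0,0,0],[-1,-0.12,0,0,0],[-1,-0.12,0,0,0],[-1,-0.12,0,0,0]])

```text
time_s: 7.88
eef_pos: [397.0, -235.2, 186.1]
tool_rot: [2.212, 1.556, 0.276]
force: [-0.8, 0.2, -3.0]
finger_gap: 35.4
```

```bash
python3 - <<'E'
from h import *
plan([589.4,19.6,180],np.radians(90-9.65))
E
```

```text
t=7.88 tcp [ 397.  -235.2  186.1] psi -110.9 j [-0.19  0.14 -0.45 -0.01 -0.97  1.4 ] F [-0.8  0.2 -3. ] gap 35.4 toolx [ 0.014  0.004 -1.   ]
  shift [ 0.0099  0.0887 -0.3066] turn -11.2
```

>>> drive_tool(rows=[[-1,0.007,0.089,-0.307,-11.2],[-1,0.007,0.089,-0.307,-11.2],[-1,0.007,0.089,-0.307,-11.2],[-1,0.007,0.089,-0.307,-11.2],[-1,0.007,0.089,-0.307,-11.2],[-1,0.007,0.089,-0.307,-11.2],[-1,0.007,0.089,-0.307,-11.2],[-1,0.007,0.089,-0.307,-11.2]])

```text
time_s: 8.88
eef_pos: [588.4, 18.7, 181.9]
tool_rot: [2.026, 1.559, 0.284]
force: [-0.1, 0.3, -2.7]
finger_gap: 35.3
```

>>> drive_tool(rows=[[-1,0,0,0,0]])

```text
time_s: 9.0
eef_pos: [587.7, 17.5, 181.9]
tool_rot: [2.032, 1.559, 0.289]
force: [0.6, -0.3, -2.7]
finger_gap: 35.1
```

```bash
python3 - <<'E'
from h import *
plan([589.4,19.6,145],np.radians(90-9.65))
f=shot('top','t5');g=shot('side','s5')
cr(f,200,130,320,230,6,'t5c');cr(g,240,120,360,220,6,'s5c')
E
```

```text
t=9.00 tcp [587.7  17.5 181.9] psi -99.9 j [ 0.31  0.36 -0.17  0.   -1.04  1.09] F [ 0.6 -0.3 -2.7] gap 35.1 toolx [ 0.011  0.003 -1.   ]
  shift [ 0.0369  0.0009 -0.0021] turn -0.2
```

View pics/t5c.png

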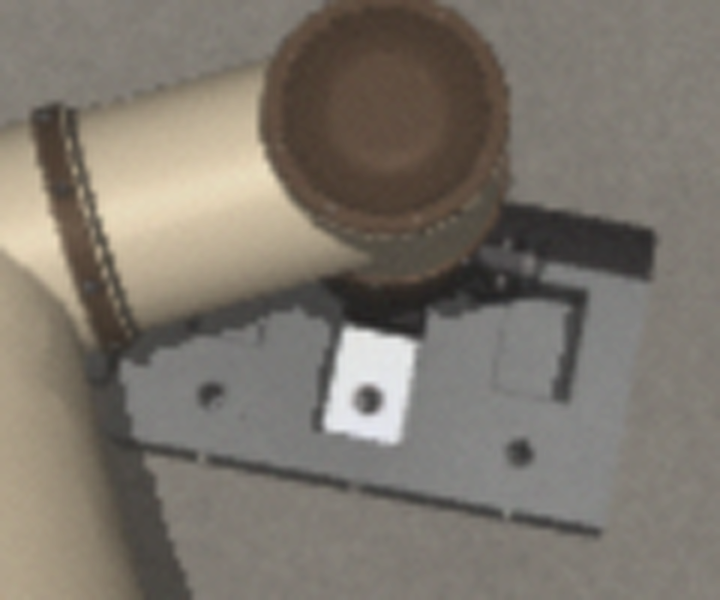

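View pics/s5c.png

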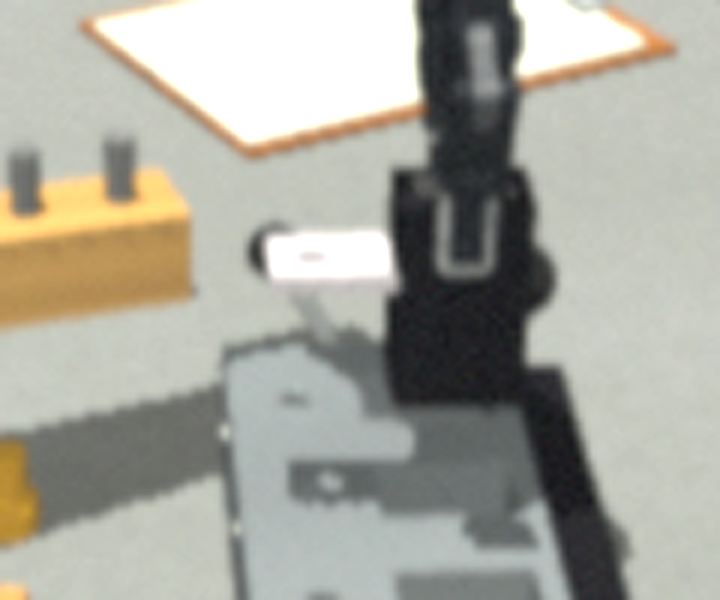

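```bash
cat >> h.py <<'E'
def eyecmp(t,s,et,es,lock_t,lock_s,zface,yaw=-.1684,zl=63,tp=None,lmeas=None):
    np.set_printoptions(precision=2,suppress=True)
    ex=np.array([np.cos(yaw),np.sin(yaw)]);ey=np.array([-ex[1],ex[0]])
    for n,im,e,l in(('top',t,et,lock_t),('side',s,es,lock_s)):
        if e is None: continue
        c=sblob(im,e,3,80,20);E=onz(n,c,zface)[:2];L=onz(n,l,zl)[:2];d=E-L
        print(n,c,'eye',E,'lock',L,'eye-lock in dock x,y: %.1f %.1f'%(d@ex,d@ey))
E
python3 - <<'E'
from h import *
t=cv2.imread('pics/top0.png');s=cv2.imread('pics/side0.png')
t5=cv2.imread('pics/t5.png');s5=cv2.imread('pics/s5.png')
et=((368.5)/6-.5+200,(400.5)/6-.5+130);es=((312.5)/6-.5+240,(257)/6-.5+120)
eyecmp(t5,s5,et,es,(260.5,200.2),(290.6,201.9),179.5)
s=st();print(s['eef_pos'])
E
```

```text
top [260.99 196.15] eye [527.15  26.91] lock [528.52  30.68] eye-lock in dock x,y: -0.7 -4.0
side [291.41 162.13] eye [528.9   23.78] lock [530.09  26.9 ] eye-lock in dock x,y: -0.7 -3.3
[587.79  17.66 181.97]
```

```bash
python3 - <<'E'
from h import *
plan([589.1,21.1,138],np.radians(90-9.65))
E
```

```text
t=9.10 tcp [587.8  17.7 182. ] psi -99.9 j [ 0.31  0.36 -0.17  0.   -1.04  1.09] F [-0.3 -0.8 -3.5] gap 35.0 toolx [ 0.011  0.003 -1.   ]
  shift [ 0.044   0.0002 -0.0034] turn -0.2
```

>>> drive_tool(rows=[[-1,0.02,0.0002,-0.0034,-0.2],[-1,0.044,0.0002,-0.0034,-0.2],[-1,0.044,0.0002,-0.0034,-0.2],[-1,0.044,0.0002,-0.0034,-0.2]])

```text
time_s: 9.6
eef_pos: [589.7, 20.9, 139.1]
tool_rot: [1.993, 1.557, 0.254]
force: [-1.1, -0.4, -2.0]
finger_gap: 35.3
```

```bash
python3 - <<'E'
from h import *
f=shot('top','t6');g=shot('side','s6')
plan([589.1,21.1,138],np.radians(90-9.65))
z=st()['eef_pos'][2]-2.4
p=onz('top',(0,0),0)
et=proj('top',[529.1-1.5,31.1,z]);es=proj('side',[529.1+.5,29-3,z]);print(et,es)
eyecmp(f,g,et,es,(260.5,200.2),(290.6,201.9),z)
cr(f,200,130,320,230,6,'t6c');cr(g,240,120,360,220,6,'s6c')
E
```

```text
t=9.70 tcp [589.9  21.2 139.4] psi -99.6 j [ 0.31  0.4  -0.22  0.   -0.94  1.09] F [-0.3 -0.8 -2. ] gap 35.1 toolx [ 0.014  0.004 -1.   ]
  shift [ 0.0014 -0.0008  0.0002] turn 0.0
[259.82457251 197.70770376] [291.10302293 176.90448646]
top [260.15 197.2 ] eye [529.09  30.2 ] lock [528.52  30.68] eye-lock in dock x,y: 0.6 -0.4
side [291.46 176.79] eye [530.6   26.37] lock [530.09  26.9 ] eye-lock in dock x,y: 0.6 -0.4
```

View pics/s6c.png

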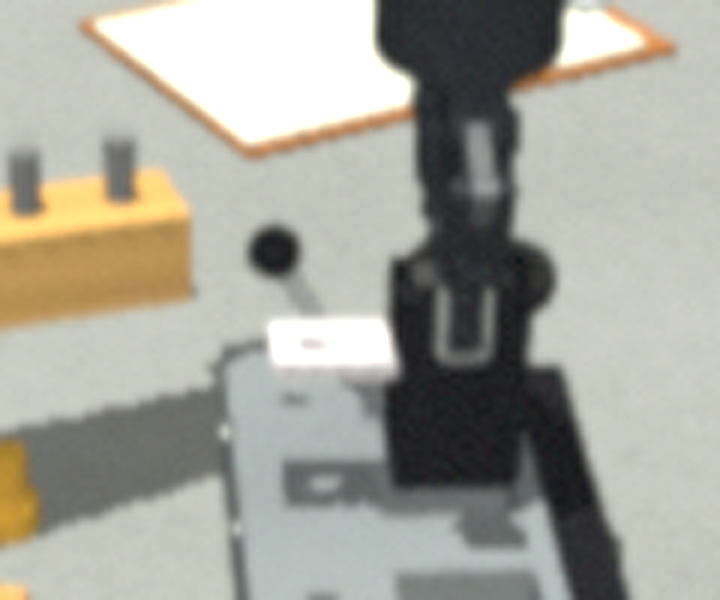

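View pics/t6c.png

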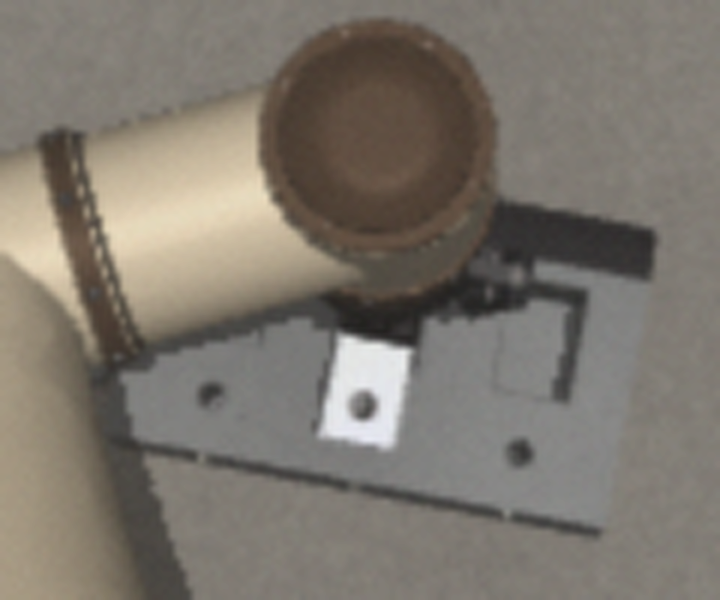

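>>> drive_tool(rows=[[-1,0.004,-0.0007,-0.0003,0],[-1,0.01,-0.0007,-0.0003,0],[-1,0.016,-0.0007,-0.0003,0],[-1,0.016,-0.0007,-0.0003,0]])

```text
time_s: 10.2
eef_pos: [588.9, 21.5, 122.5]
tool_rot: [2.017, 1.558, 0.277]
force: [-0.4, -0.2, -2.2]
finger_gap: 35.4
```

```bash
python3 - <<'E'
from h import *
plan([589.4,21.7,90],np.radians(90-9.65))
E
```

```text
t=10.20 tcp [588.9  21.5 122.5] psi -99.7 j [ 0.31  0.42 -0.24  0.   -0.9   1.09] F [-0.4 -0.2 -2.2] gap 35.4 toolx [ 0.012  0.003 -1.   ]
  shift [ 0.0325  0.0001 -0.0001] turn -0.0
```

>>> drive_tool(rows=[[-1,0.004,0,0,0],[-1,0.008,0,0,0],[-1,0.011,0,0,0],[-1,0.011,0,0,0]])

```text
time_s: 10.7
eef_pos: [588.9, 21.5, 111.1]
tool_rot: [2.02, 1.559, 0.28]
force: [-0.3, 0.3, -2.8]
finger_gap: 34.9
```

>>> drive_tool(rows=[[-1,0.006,0,0,0],[-1,0.012,0,0,0],[-1,0.018,0,0,0],[-1,0.024,0,0,0],[-1,0.03,0,0,0],[-1,0.033,0,0,0],[-1,0.036,0,0,0],[-1,0.037,0,0,0]])

```text
time_s: 11.7
eef_pos: [589.6, 21.6, 75.5]
tool_rot: [1.971, 1.558, 0.232]
force: [-3.6, 0.6, 7.2]
finger_gap: 34.7
```

>>> drive_tool(rows=[[0.4,0.0,0,0,0],[0.4,0,0,0,0],[0.4,-0.01,0,0,0],[0.4,-0.06,0,0,0],[0.4,-0.12,0,0,0],[0.4,-0.12,0,0,0],[0.4,-0.12,0,0,0]])

```text
time_s: 12.58
eef_pos: [587.8, 21.3, 195.9]
tool_rot: [2.016, 1.558, 0.277]
force: [-0.1, -0.4, -0.2]
finger_gap: 60.0
```

```bash
python3 - <<'E'
from h import *
f=shot('top','t7');g=shot('side','s7')
cr(f,200,130,320,230,6,'t7c');cr(g,240,120,360,220,6,'s7c')
plan([416,-381,200],np.radians(90+9.0))
E
```

```text
t=12.68 tcp [587.3  21.1 194.3] psi -99.6 j [ 0.31  0.35 -0.15  0.   -1.07  1.09] F [ 0.   0.1 -0. ] gap 60.0 toolx [ 0.01   0.002 -1.   ]
  shift [-0.0083 -0.1016  0.4251] turn -18.6
```

View pics/s7c.png

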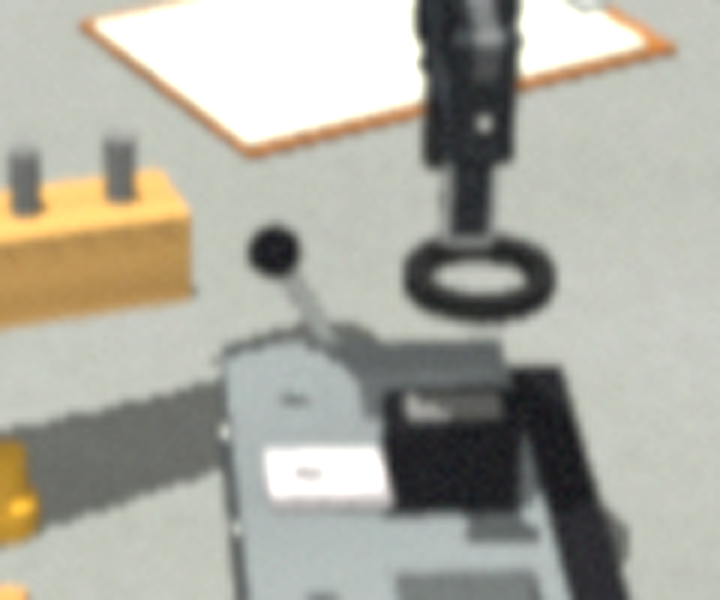

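Pack A sits home in bay 1 (flange over the lock at side (292,199)). On to pack B.

>>> drive_tool(rows=[[1,-0.008,-0.1,0.425,-18.6],[1,-0.008,-0.1,0.425,-18.6],[1,-0.008,-0.1,0.425,-18.6],[1,-0.008,-0.1,0.425,-18.6],[1,-0.008,-0.1,0.425,-18.6],[1,-0.008,-0.1,0.425,-18.6],[1,-0.008,-0.1,0.425,-18.6],[1,-0.008,-0.1,0.425,-18.6]])

```text
time_s: 13.68
eef_pos: [414.9, -384.2, 197.8]
tool_rot: [1.951, 1.564, 0.53]
force: [-0.2, 1.0, -0.0]
finger_gap: 85.1
```

>>> drive_tool(rows=[[1,0,0,0,0],[1,0,0,0,0]])

```text
time_s: 13.92
eef_pos: [415.0, -383.3, 197.0]
tool_rot: [2.186, 1.564, 0.767]
force: [0.3, -0.3, -0.1]
finger_gap: 85.0
```

```bash
python3 - <<'E'
from h import *
plan([416,-380.8,66],np.radians(90+9.0))
E
```

```text
t=13.93 tcp [ 415.  -383.3  197. ] psi -81.3 j [-0.46  0.31 -0.19 -0.01 -1.07  2.19] F [ 0.3 -0.3 -0.1] gap 85.0 toolx [ 0.005  0.005 -1.   ]
  shift [ 0.131   0.0006 -0.0018] turn -0.3
```

>>> drive_tool(rows=[[1,0.05,0.0006,-0.0018,-0.3],[1,0.1,0.0006,-0.0018,-0.3],[1,0.131,0.0006,-0.0018,-0.3],[1,0.131,0.0006,-0.0018,-0.3],[-1,0.131,0.0006,-0.0018,-0.3],[-1,0.131,0.0006,-0.0018,-0.3],[-1,0.131,0.0006,-0.0018,-0.3],[-1,0.131,0.0006,-0.0018,-0.3]])

```text
time_s: 14.92
eef_pos: [416.8, -381.2, 67.6]
tool_rot: [1.845, 1.563, 0.431]
force: [-0.4, 2.4, 6.3]
finger_gap: 35.3
```

```bash
python3 - <<'E'
from h import *
plan([416,-380.8,66],np.radians(90+9.0))
f=shot('top','t8');g=shot('side','s8')
cr(f,330,190,450,290,6,'t8c');cr(g,210,260,330,360,6,'s8c')
E
```

```text
t=14.93 tcp [ 416.8 -381.2   67.6] psi -81.0 j [-0.46  0.45 -0.35 -0.01 -0.77  2.19] F [-0.4  2.4  6.3] gap 35.3 toolx [ 0.007  0.003 -1.   ]
  shift [ 0.0016 -0.0007 -0.0005] turn -0.0
```

View pics/s8c.png

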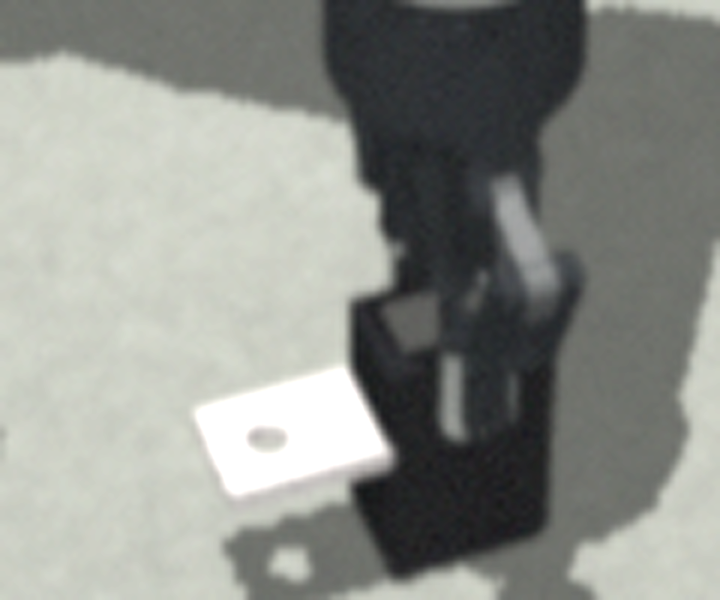

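>>> drive_tool(rows=[[-1,-0.03,0,0,0],[-1,-0.08,0,0,0],[-1,-0.12,0,0,0],[-1,-0.12,0,0,0],[-1,-0.12,0,0,0]])

```text
time_s: 15.65
eef_pos: [414.7, -380.6, 186.0]
tool_rot: [2.313, 1.563, 0.898]
force: [0.7, 0.0, -3.2]
finger_gap: 35.5
```

```bash
python3 - <<'E'
from h import *
plan([576.4,-56.7,182],np.radians(90-9.65))
E
```

```text
t=15.65 tcp [ 414.7 -380.6  186. ] psi -81.1 j [-0.46  0.32 -0.21 -0.01 -1.04  2.19] F [ 0.7  0.  -3.2] gap 35.5 toolx [ 0.005  0.006 -1.   ]
  shift [ 0.0066  0.21   -0.2948] turn 18.6
```

>>> drive_tool(rows=[[-1,0.003,0.21,-0.295,18.6],[-1,0.003,0.21,-0.295,18.6],[-1,0.003,0.21,-0.295,18.6],[-1,0.003,0.21,-0.295,18.6],[-1,0.003,0.21,-0.295,18.6],[-1,0.003,0.21,-0.295,18.6],[-1,0.003,0.21,-0.295,18.6],[-1,0.003,0.21,-0.295,18.6]])

```text
time_s: 16.65
eef_pos: [575.0, -56.5, 183.3]
tool_rot: [-2.932, 1.565, 1.612]
force: [-0.2, 0.5, -3.9]
finger_gap: 35.5
```

>>> drive_tool(rows=[[-1,0.02,0,0,0],[-1,0.044,0,0,0],[-1,0.044,0,0,0],[-1,0.044,0,0,0]])

```text
time_s: 17.15
eef_pos: [575.2, -57.2, 139.9]
tool_rot: [-3.075, 1.566, 1.468]
force: [0.2, 0.6, -2.3]
finger_gap: 35.5
```

```bash
python3 - <<'E'
from h import *
f=shot('top','t9');g=shot('side','s9')
plan([576.4,-56.7,138],np.radians(90-9.65))
S=st()['eef_pos'];z=S[2]-2.6
L=np.array([S[0]-59.2,S[1]+10.0,z])
et=proj('top',L+[-1.5,0,0]);es=proj('side',L+[.5,-3.5,0]);print(et,es)
eyecmp(f,g,et,es,(286.1,205.0),(293.3,219.6),z)
cr(f,200,130,320,230,6,'t9c');cr(g,240,120,360,220,6,'s9c')
E
```

```text
t=17.25 tcp [575.6 -56.7 140.5] psi -99.7 j [ 0.18  0.39 -0.23 -0.01 -0.95  1.23] F [-0.3 -0.4 -3.3] gap 35.0 toolx [ 0.002  0.006 -1.   ]
  shift [ 0.0025  0.0008 -0.0001] turn -0.0
[286.64581923 202.63713377] [293.66880921 192.80041725]
top [286.93 203.09] eye [513.61 -47.55] lock [515.52 -47.97] eye-lock in dock x,y: -1.9 0.1
side [293.23 192.95] eye [515.76 -50.63] lock [517.28 -52.39] eye-lock in dock x,y: -1.8 1.5
```

View pics/s9c.png

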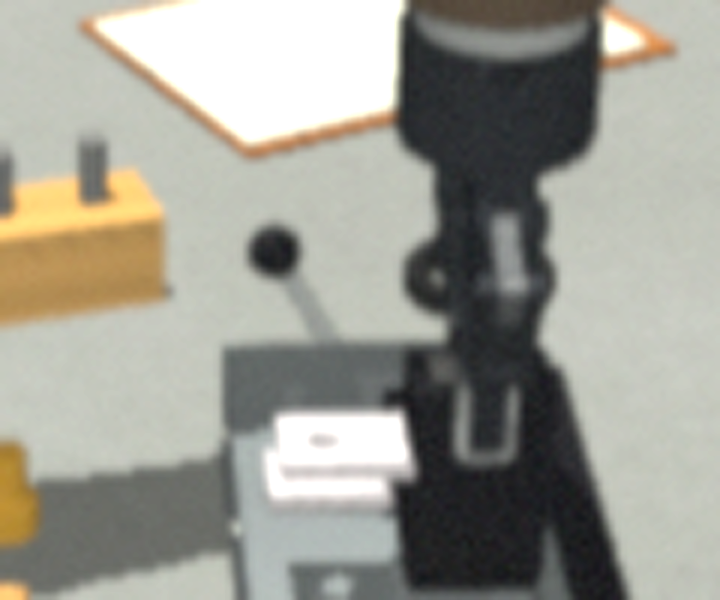

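View pics/t9c.png

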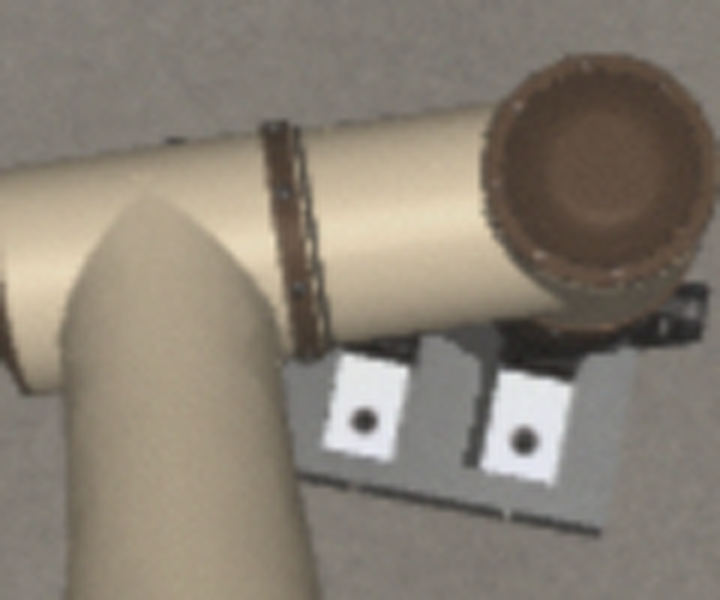

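```bash
python3 - <<'E'
from h import *
plan([577.4,-57.6,122],np.radians(90-9.65))
E
```

```text
t=17.25 tcp [575.6 -56.7 140.5] psi -99.7 j [ 0.18  0.39 -0.23 -0.01 -0.95  1.23] F [-0.3 -0.4 -3.3] gap 35.0 toolx [ 0.002  0.006 -1.   ]
  shift [0.0185 0.0019 0.0007] turn -0.0
```

>>> drive_tool(rows=[[-1,0.003,0.0019,0.0007,0],[-1,0.006,0.0019,0.0007,0],[-1,0.012,0.0019,0.0007,0],[-1,0.017,0.0019,0.0007,0],[-1,0.017,0.0019,0.0007,0]])

```text
time_s: 17.88
eef_pos: [576.9, -57.6, 122.7]
tool_rot: [-3.032, 1.565, 1.512]
force: [0.0, 0.2, -2.9]
finger_gap: 35.2
```

>>> drive_tool(rows=[[-1,0.004,0,0,0],[-1,0.008,0,0,0],[-1,0.011,0,0,0],[-1,0.011,0,0,0]])

```text
time_s: 18.38
eef_pos: [576.7, -57.6, 111.4]
tool_rot: [-2.894, 1.566, 1.65]
force: [0.6, -0.0, -2.6]
finger_gap: 35.4
```

>>> drive_tool(rows=[[-1,0.006,0,0,0],[-1,0.012,0,0,0],[-1,0.018,0,0,0],[-1,0.024,0,0,0],[-1,0.03,0,0,0],[-1,0.033,0,0,0],[-1,0.036,0,0,0],[-1,0.037,0,0,0]])

```text
time_s: 19.38
eef_pos: [577.0, -57.4, 75.8]
tool_rot: [-2.986, 1.566, 1.558]
force: [-3.5, 1.3, 7.9]
finger_gap: 35.0
```

>>> drive_tool(rows=[[0.4,0.0,0,0,0],[0.4,0,0,0,0],[0.4,-0.01,0,0,0],[0.4,-0.06,0,0,0],[0.4,-0.12,0,0,0],[0.4,-0.12,0,0,0],[0.4,-0.12,0,0,0]])

```text
time_s: 20.25
eef_pos: [576.7, -57.9, 196.2]
tool_rot: [-3.13, 1.565, 1.414]
force: [0.1, -0.1, -2.1]
finger_gap: 59.6
```

```bash
python3 - <<'E'
from h import *
f=shot('top','t10');g=shot('side','s10')
cr(f,130,150,310,285,4.4,'t10c');cr(g,200,120,340,225,5.5,'s10c')
plan([460,100,240],np.radians(90-9.0))
E
```

```text
t=20.35 tcp [576.1 -58.  194.6] psi -99.6 j [ 0.18  0.34 -0.16 -0.01 -1.08  1.23] F [ 0.2  0.4 -0.8] gap 59.7 toolx [-0.002  0.005 -1.   ]
  shift [-0.0444 -0.1411 -0.1365] turn -0.6
```

View pics/t10c.png

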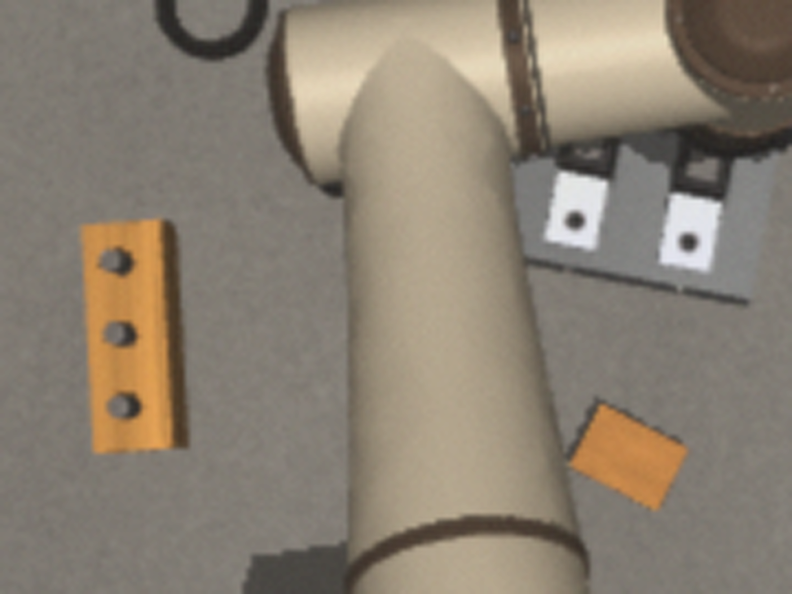

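View pics/s10c.png

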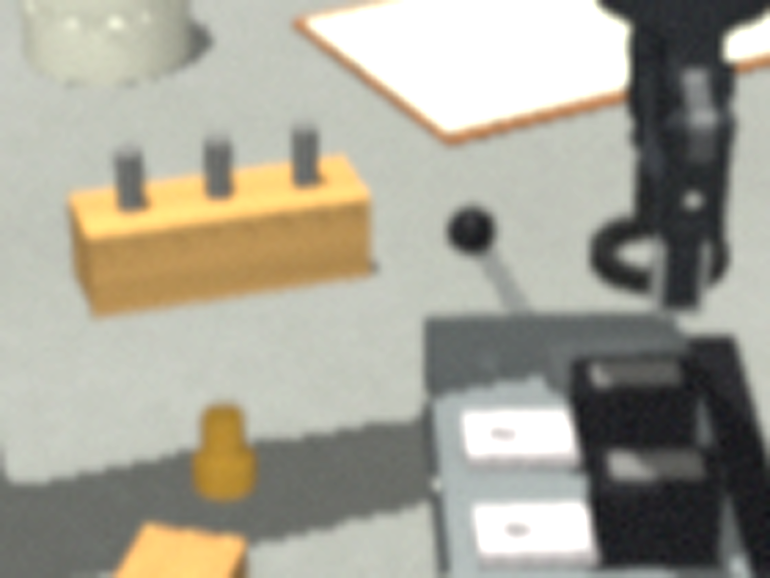

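```bash
python3 - <<'E'
from h import *
f=cv2.imread('pics/t10.png');g=cv2.imread('pics/s10.png')
cr(f,145,195,175,255,10,'t10d');cr(g,210,135,270,180,12,'s10d')
E
```

```text
(no output)
```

View pics/t10d.png

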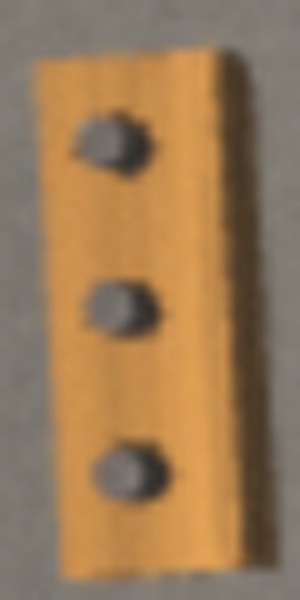

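View pics/s10d.png

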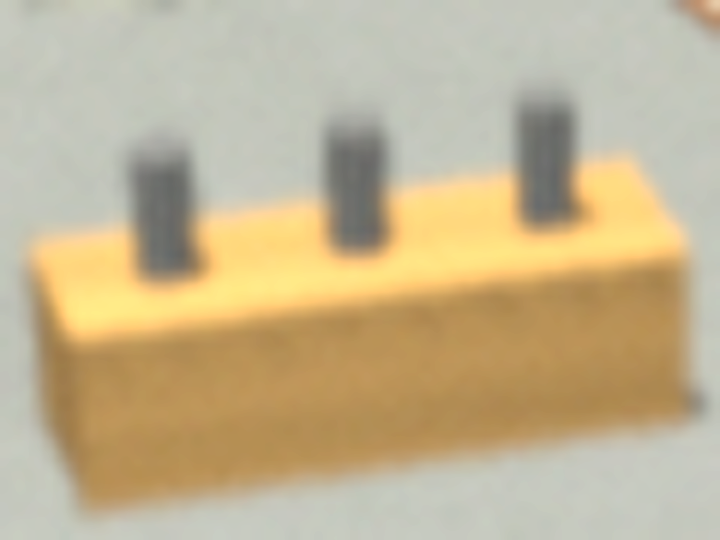

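```bash
cat >> h.py <<'E'
def pins(f,g,zmid=68,pt=None,ps=None):
    np.set_printoptions(precision=1,suppress=True)
    out=[]
    hs=cv2.cvtColor(f,cv2.COLOR_BGR2HSV);m=((hs[:,:,1]>90)&(hs[:,:,2]>60)).astype(np.uint8)
    m[:,:130]=0;m[:,200:]=0;m[:180]=0;m[280:]=0
    c,_=cv2.findContours(m,0,2);c=max(c,key=cv2.contourArea);rr=cv2.minAreaRect(c);print('stand rect',rr)
    P=np.array([onz('top',p,50)[:2] for p in cv2.boxPoints(rr)]);print(P.tolist())
    return rr
E
python3 - <<'E'
from h import *
f=cv2.imread('pics/t10.png');g=cv2.imread('pics/s10.png')
pins(f,g)
q=[((115,146),(547,160)),((123,309),(357,190)),((131,474),(165,213))]
for a,b in q:
    a=((a[0]+.5)/10-.5+145,(a[1]+.5)/10-.5+195);b=((b[0]+.5)/12-.5+210,(b[1]+.5)/12-.5+135)
    hs=cv2.cvtColor(f,cv2.COLOR_BGR2HSV)[:,:,1].astype(float)
    u,v=np.round(a).astype(int);Y,X=np.mgrid[v-5:v+6,u-6:u+7];w=np.clip((110-hs[v-5:v+6,u-6:u+7])/60,0,1);ca=((w*X).sum()/w.sum(),(w*Y).sum()/w.sum())
    X3,e=tri(ca,b);print('pin mid',a,np.array(ca),b,X3,e,'top@68',onz('top',ca,68),'side@68',onz('side',b,68))
E
```

```text
stand rect ((158.7948455810547, 226.01206970214844), (52.380043029785156, 19.43699073791504), 86.633544921875)
[[521.4054079737981, 378.2923432037693], [526.2746524117673, 318.97497210732905], [366.0709830967417, 303.21774962637767], [361.393735554406, 362.01430543881554]]
pin mid (156.05, 209.15) [155.6 208.9] (255.125, 147.875) [495.9 348.6  64.3] 1.3335295894140573 top@68 [494.3 347.8  68. ] side@68 [495.9 341.1  68. ]
pin mid (156.85, 225.45) [156.5 225.4] (239.29166666666666, 150.375) [445.9 344.1  63.2] 1.4047271133688546 top@68 [444.3 343.   68. ] side@68 [446.  334.4  68. ]
pin mid (157.65, 241.95) [157.5 242. ] (223.29166666666666, 152.29166666666666) [396.  338.5  64.8] 1.6718429731856903 top@68 [394.3 337.9  68. ] side@68 [397.  331.8  68. ]
```

```bash
python3 - <<'E'
from h import *
plan([495.7,348.3,190],np.radians(90+5.5))
E
```

```text
t=20.35 tcp [576.1 -58.  194.6] psi -99.6 j [ 0.18  0.34 -0.16 -0.01 -1.08  1.23] F [ 0.2  0.4 -0.8] gap 59.7 toolx [-0.002  0.005 -1.   ]
  shift [ 0.0067 -0.1474 -0.3871] turn -15.1
```

>>> drive_tool(rows=[[0.4,0.003,-0.147,-0.387,-15.1],[0.4,0.003,-0.147,-0.387,-15.1],[0.4,0.003,-0.147,-0.387,-15.1],[0.4,0.003,-0.147,-0.387,-15.1],[0.4,0.003,-0.147,-0.387,-15.1],[0.4,0.003,-0.147,-0.387,-15.1],[0.4,0.003,-0.147,-0.387,-15.1],[0.4,0.003,-0.147,-0.387,-15.1]])

```text
time_s: 21.35
eef_pos: [494.8, 350.3, 191.6]
tool_rot: [-2.139, 1.566, 2.672]
force: [-0.2, -0.5, -0.3]
finger_gap: 59.6
```

>>> drive_tool(rows=[[0.4,0,0,0,0],[0.4,0,0,0,0]])

```text
time_s: 21.6
eef_pos: [494.8, 349.1, 190.9]
tool_rot: [-1.838, 1.565, 2.972]
force: [0.1, 0.1, 0.9]
finger_gap: 59.3
```

```bash
python3 - <<'E'
from h import *
plan([495.7,348.3,56],np.radians(90+5.5))
g=shot('side','s11');cr(g,190,70,320,180,6,'s11c')
E
```

```text
t=21.60 tcp [494.8 349.1 190.9] psi -84.4 j [ 0.88  0.38 -0.1  -0.01 -1.09  0.79] F [0.1 0.1 0.9] gap 59.3 toolx [-0.006  0.001 -1.   ]
  shift [0.1349 0.0015 0.0011] turn 0.1
```

View pics/s11c.png

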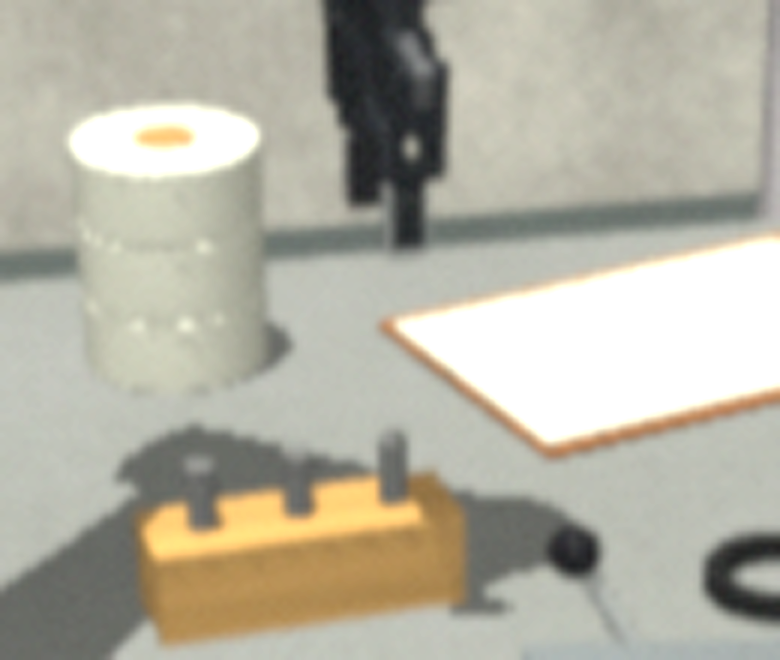

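>>> drive_tool(rows=[[0.4,0.05,0.0015,0.0011,0],[0.4,0.1,0.0015,0.0011,0],[0.4,0.134,0.0015,0.0011,0],[0.4,0.134,0.0015,0.0011,0],[0.4,0.134,0.0015,0.0011,0]])

```text
time_s: 22.28
eef_pos: [497.1, 348.7, 58.9]
tool_rot: [-2.477, 1.567, 2.332]
force: [0.5, 0.2, 1.0]
finger_gap: 59.9
```

```bash
python3 - <<'E'
from h import *
plan([495.7,348.3,56],np.radians(90+5.5))
g=shot('side','s12');cr(g,210,90,300,180,7,'s12c')
E
```

```text
t=22.27 tcp [497.1 348.7  58.9] psi -84.4 j [ 0.88  0.52 -0.24 -0.01 -0.8   0.8 ] F [0.5 0.2 1. ] gap 59.9 toolx [-0.003  0.003 -1.   ]
  shift [ 0.0029 -0.0014  0.0003] turn 0.1
```

View pics/s12c.png

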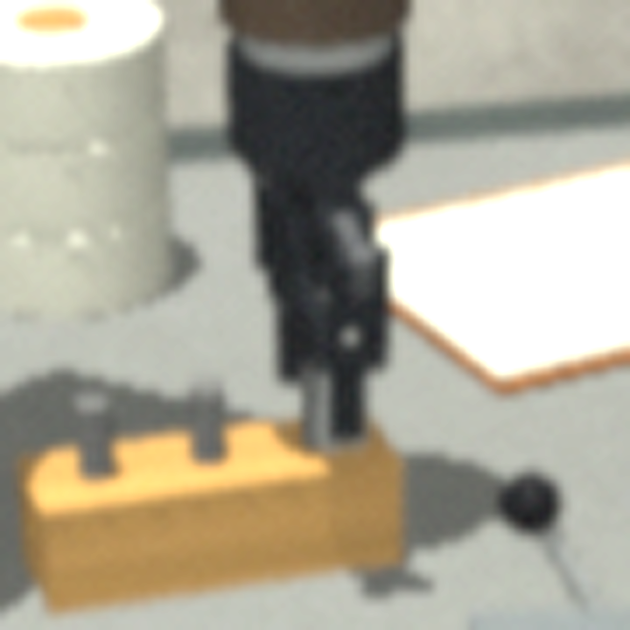

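Fingers straddle the far pin. Closing with a small correction.

>>> drive_tool(rows=[[0.4,0.002,-0.0014,0.0003,0],[-0.4,0.002,-0.0014,0.0003,0],[-1,0.002,-0.0014,0.0003,0],[-1,0.002,-0.0014,0.0003,0],[-1,0.002,-0.0014,0.0003,0],[-1,0.002,-0.0014,0.0003,0]], newtons=40)

```text
time_s: 23.08
eef_pos: [495.9, 348.8, 57.8]
tool_rot: [-2.8, 1.566, 2.011]
force: [-1.4, -0.5, 5.7]
finger_gap: 14.2
```

>>> drive_tool(rows=[[-1,-0.01,0,0,0],[-1,-0.03,0,0,0],[-1,-0.05,0,0,0],[-1,-0.1,0,0,0],[-1,-0.13,0,0,0],[-1,-0.13,0,0,0],[-1,-0.13,0,0,0]])

```text
time_s: 23.95
eef_pos: [495.5, 347.7, 186.8]
tool_rot: [-2.405, 1.566, 2.405]
force: [-0.6, -0.8, -0.3]
finger_gap: 14.9
```

```bash
python3 - <<'E'
from h import *
plan([530,31.5,195],np.radians(90-9.65))
g=shot('side','s13');cr(g,200,70,320,180,6,'s13c')
E
```

```text
t=23.95 tcp [495.5 347.7 186.8] psi -84.4 j [ 0.88  0.39 -0.1  -0.01 -1.08  0.79] F [-0.6 -0.8 -0.3] gap 14.9 toolx [-0.004  0.003 -1.   ]
  shift [-0.0094  0.0036  0.3181] turn 15.2
```

View pics/s13c.png

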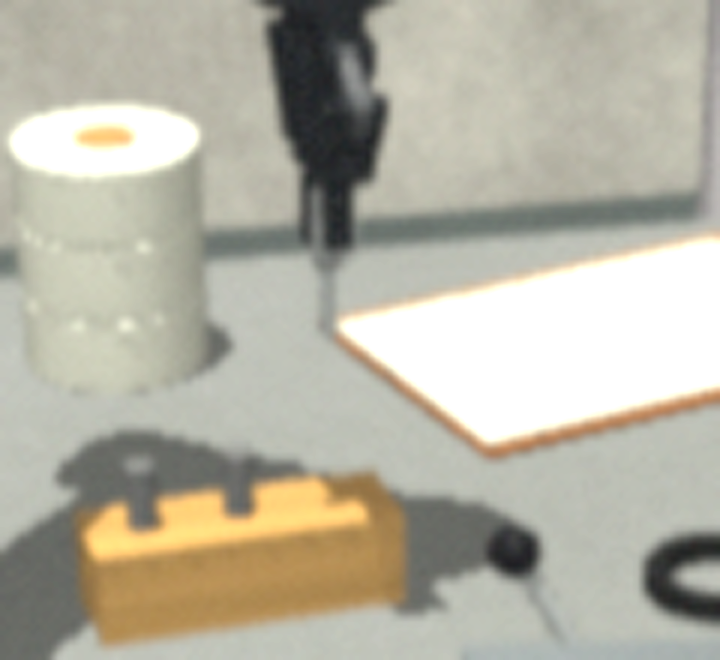

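>>> drive_tool(rows=[[-1,-0.005,0.0036,0.318,15.2],[-1,-0.005,0.0036,0.318,15.2],[-1,-0.005,0.0036,0.318,15.2],[-1,-0.005,0.0036,0.318,15.2],[-1,-0.005,0.0036,0.318,15.2],[-1,-0.005,0.0036,0.318,15.2],[-1,-0.005,0.0036,0.318,15.2],[-1,-0.005,0.0036,0.318,15.2]])

```text
time_s: 25.0
eef_pos: [529.8, 32.5, 189.8]
tool_rot: [-1.795, 1.565, 2.751]
force: [-0.3, -0.3, -1.0]
finger_gap: 14.6
```

>>> drive_tool(rows=[[-1,0.03,0,0,0],[-1,0.055,0,0,0],[-1,0.055,0,0,0],[-1,0.055,0,0,0]])

```text
time_s: 25.5
eef_pos: [530.3, 33.6, 135.7]
tool_rot: [-1.949, 1.566, 2.599]
force: [-0.4, 0.0, -0.8]
finger_gap: 14.8
```

```bash
python3 - <<'E'
from h import *
plan([530,31.5,129],np.radians(90-9.65))
f=shot('top','t14');g=shot('side','s14');cr(g,250,140,330,220,8,'s14c');cr(f,220,150,300,220,8,'t14c')
print((proj('side',[530,31.5,73])-[250,140]+.5)*8-.5)
E
```

```text
t=25.50 tcp [530.3  33.6 135.7] psi -99.4 j [ 0.37  0.32 -0.35 -0.   -0.9   1.04] F [-0.4  0.  -0.8] gap 14.8 toolx [-0.004  0.002 -1.   ]
  shift [0.0067 0.0001 0.0021] turn 0.2
[325.20629677 464.79655451]
```

View pics/s14c.png

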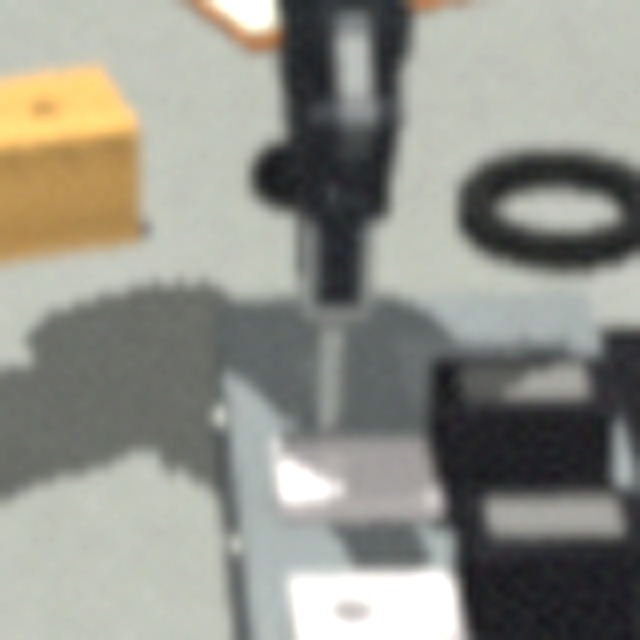

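View pics/t14c.png

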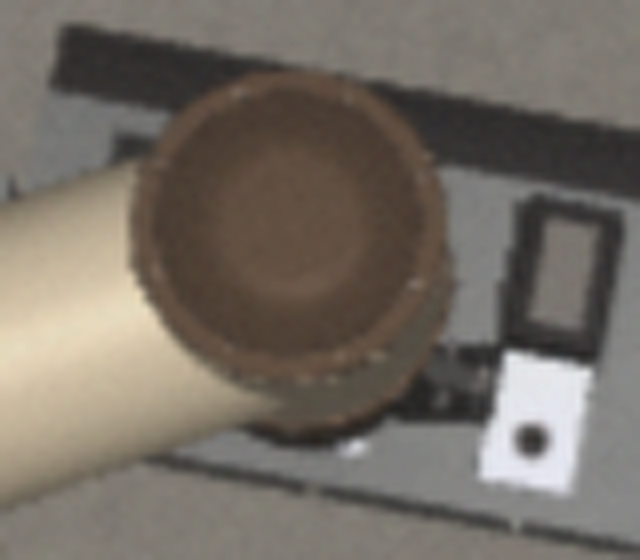

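```bash
python3 - <<'E'
from h import *
np.set_printoptions(precision=2,suppress=True)
g=cv2.imread('pics/s10.png');f=cv2.imread('pics/t10.png')
ye=-.1684;ex=np.array([np.cos(ye),np.sin(ye)]);ey=np.array([-ex[1],ex[0]])
for nm,e,et in(('1',(503.5/5.5-.5+200,433.5/5.5-.5+120),(575.5/4.4-.5+130,220.5/4.4-.5+150)),('0',(518/5.5-.5+200,529.5/5.5-.5+120),(688.5/4.4-.5+130,242.5/4.4-.5+150))):
    c=sblob(g,e,3,60,15);W=onz('side',c,73);ct=sblob(f,et,3,80,20);Wt=onz('top',ct,73);print('eye',nm,c,W,'top',ct,Wt)
tip=((329.5)/8-.5+250,(424.5)/8-.5+140)
s=st()['eef_pos'];T=onz('side',tip,s[2]-47.8);print('tip side',T,'TCP',s)
E
```

```text
eye 1 [290.9  198.44] [530.82  27.47  73.  ] top [260.25 199.68] [529.    31.26  73.  ]
eye 0 [293.54 215.9 ] [517.92 -51.24  73.  ] top [285.99 204.58] [515.78 -47.24  73.  ]
tip side [530.87  31.29  88.28] TCP [530.42  33.33 136.08]
```

```bash
python3 - <<'E'
from h import *
plan([530.6,31.5,116],np.radians(90-9.65))
E
```

```text
t=25.60 tcp [530.4  33.3 136.1] psi -99.5 j [ 0.37  0.32 -0.35 -0.   -0.9   1.04] F [-0.4 -0.8 -0.9] gap 14.8 toolx [-0.003  0.003 -1.   ]
  shift [0.0201 0.0005 0.0018] turn 0.2
```

>>> drive_tool(rows=[[-1,0.0,0.0005,0.0018,0],[-1,0.004,0.0005,0.0018,0],[-1,0.01,0.0005,0.0018,0],[-1,0.015,0.0005,0.0018,0],[-1,0.02,0.0005,0.0018,0],[-1,0.02,0.0005,0.0018,0]])

```text
time_s: 26.35
eef_pos: [530.2, 31.4, 115.4]
tool_rot: [-1.932, 1.566, 2.615]
force: [-0.4, -0.0, 0.4]
finger_gap: 14.6
```

>>> drive_tool(rows=[[-1,0.004,0,0,0],[-1,0.008,0,0,0],[-1,0.012,0,0,0],[-1,0.016,0,0,0],[-1,0.016,0,0,0]])

```text
time_s: 26.98
eef_pos: [529.9, 31.3, 99.0]
tool_rot: [-1.816, 1.565, 2.73]
force: [-0.3, -0.1, -0.2]
finger_gap: 14.7
```

>>> drive_tool(rows=[[-1,0.005,0,0,0],[-1,0.01,0,0,0],[-1,0.014,0,0,0],[-1,0.017,0,0,0],[-1,0.019,0,0,0],[-1,0.02,0,0,0],[-1,0.02,0,0,0]])

```text
time_s: 27.85
eef_pos: [529.4, 31.3, 80.0]
tool_rot: [-1.685, 1.565, 2.863]
force: [-3.1, 0.9, 7.4]
finger_gap: 15.0
```

>>> drive_tool(rows=[[0.2,0,0,0,0],[0.2,0,0,0,0],[0.2,0,0,0,0],[0.2,-0.02,0,0,0],[0.2,-0.06,0,0,0],[0.2,-0.11,0,0,0],[0.2,-0.11,0,0,0],[0.2,-0.11,0,0,0]])

```text
time_s: 28.85
eef_pos: [529.5, 31.1, 189.6]
tool_rot: [-1.719, 1.564, 2.828]
force: [-0.2, -0.2, 0.3]
finger_gap: 50.9
```

```bash
python3 - <<'E'
from h import *
plan([445.7,343.5,190],np.radians(90+5.5))
f=shot('top','t15');g=shot('side','s15');cr(g,200,120,340,225,5.5,'s15c');cr(f,130,150,310,285,4.4,'t15c')
E
```

```text
t=28.85 tcp [529.5  31.1 189.6] psi -99.5 j [ 0.36  0.26 -0.28 -0.   -1.03  1.05] F [-0.2 -0.2  0.3] gap 50.9 toolx [-0.006  0.002 -1.   ]
  shift [ 0.0008 -0.1341 -0.2943] turn -15.0
```

View pics/s15c.png

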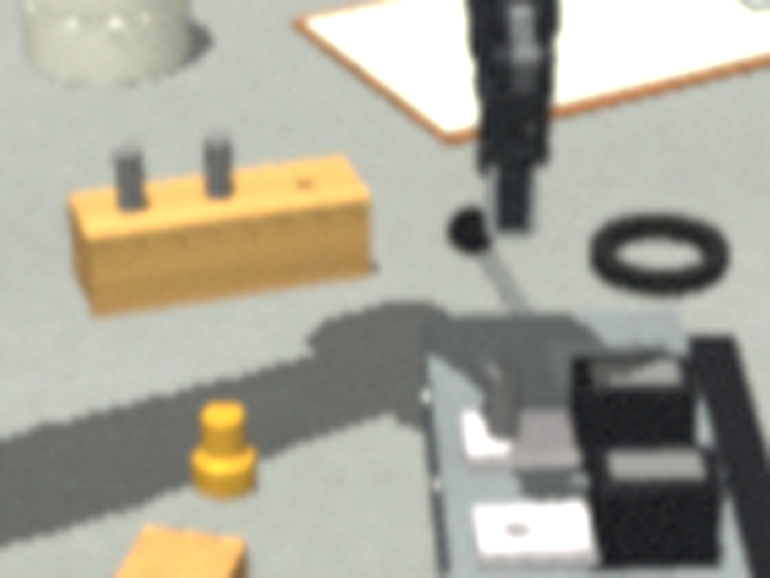

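View pics/t15c.png

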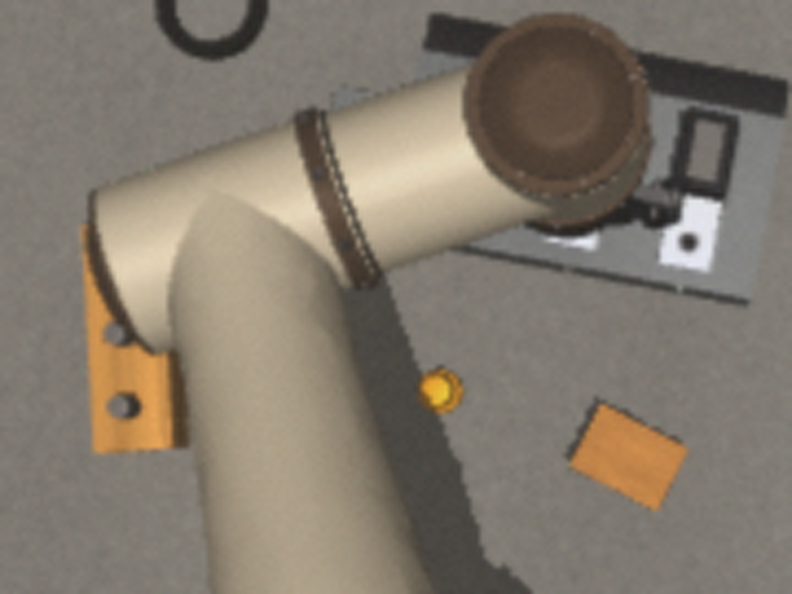

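Pin is home in lock 1, stand has not moved since. Next pin.

>>> drive_tool(rows=[[0.4,0.0,-0.134,-0.294,-15],[0.4,0.0,-0.134,-0.294,-15],[0.4,0.0,-0.134,-0.294,-15],[0.4,0.0,-0.134,-0.294,-15],[0.4,0.0,-0.134,-0.294,-15],[0.4,0.0,-0.134,-0.294,-15],[0.4,0.0,-0.134,-0.294,-15],[0.4,0.0,-0.134,-0.294,-15]])

```text
time_s: 29.95
eef_pos: [445.5, 341.5, 189.0]
tool_rot: [-1.619, 1.561, -3.095]
force: [0.0, 0.5, -0.7]
finger_gap: 59.8
```

>>> drive_tool(rows=[[0.4,0,0,0,0]])

```text
time_s: 30.08
eef_pos: [445.9, 340.1, 189.1]
tool_rot: [-1.602, 1.561, -3.08]
force: [-0.4, 0.2, 0.2]
finger_gap: 59.5
```

```bash
python3 - <<'E'
from h import *
plan([445.7,343.8,56],np.radians(90+5.5))
E
```

```text
t=30.07 tcp [445.9 340.1 189.1] psi -84.7 j [ 0.94  0.31 -0.21 -0.01 -1.06  0.73] F [-0.4  0.2  0.2] gap 59.5 toolx [-0.01  -0.001 -1.   ]
  shift [ 0.133   0.0014 -0.0036] turn -0.2
```

>>> drive_tool(rows=[[0.4,0.05,0.0014,-0.0036,0],[0.4,0.1,0.0014,-0.0036,0],[0.4,0.133,0.0014,-0.0036,0],[0.4,0.133,0.0014,-0.0036,0],[0.4,0.133,0.0014,-0.0036,0]])

```text
time_s: 30.7
eef_pos: [446.8, 344.1, 57.6]
tool_rot: [-1.808, 1.563, 2.998]
force: [-0.4, 0.4, 0.7]
finger_gap: 59.4
```

```bash
python3 - <<'E'
from h import *
plan([445.7,343.8,57.5],np.radians(90+5.5))
g=shot('side','s16');cr(g,210,90,300,180,7,'s16c')
E
```

```text
t=30.70 tcp [446.8 344.1  57.6] psi -84.7 j [ 0.94  0.47 -0.35 -0.01 -0.76  0.73] F [-0.4  0.4  0.7] gap 59.4 toolx [-0.008  0.001 -1.   ]
  shift [ 0.0001 -0.0011  0.0002] turn -0.2
```

View pics/s16c.png

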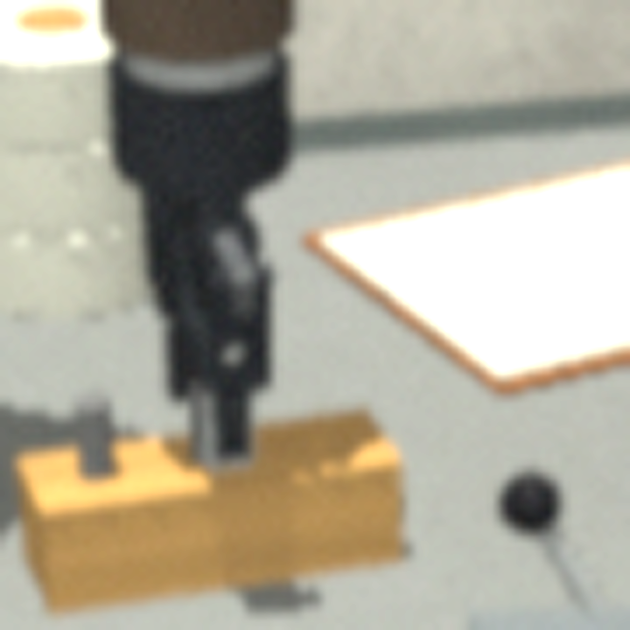

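>>> drive_tool(rows=[[0.4,0,-0.0011,0,0],[-0.4,0,-0.0011,0,0],[-1,0,-0.0011,0,0],[-1,0,-0.0011,0,0],[-1,0,-0.0011,0,0],[-1,0,-0.0011,0,0]])

```text
time_s: 31.5
eef_pos: [445.8, 344.2, 58.4]
tool_rot: [-1.911, 1.564, 2.895]
force: [-0.2, -1.5, 6.1]
finger_gap: 15.1
```

>>> drive_tool(rows=[[-1,-0.01,0,0,0],[-1,-0.03,0,0,0],[-1,-0.05,0,0,0],[-1,-0.1,0,0,0],[-1,-0.13,0,0,0],[-1,-0.13,0,0,0],[-1,-0.13,0,0,0]])

```text
time_s: 32.38
eef_pos: [446.1, 343.7, 187.6]
tool_rot: [-1.807, 1.562, 2.998]
force: [-1.2, -0.3, -1.3]
finger_gap: 14.4
```

```bash
python3 - <<'E'
from h import *
ey=np.array([.1676,.9859]);print('seat ey',ey@[577,-57.5],'y at x=517.6:',(ey@[577,-57.5]-.1676*517.6)/.9859)
plan([517.6,-47.4,190],np.radians(90-9.65))
g=shot('side','s17');cr(g,200,70,320,180,6,'s17c')
E
```

```text
seat ey 40.015950000000004 y at x=517.6: -47.40218074855463
t=32.38 tcp [446.1 343.7 187.6] psi -84.7 j [ 0.94  0.32 -0.2  -0.01 -1.05  0.73] F [-1.2 -0.3 -1.3] gap 14.4 toolx [-0.008  0.001 -1.   ]
  shift [-0.0035  0.0349  0.396 ] turn 15.0
```

View pics/s17c.png

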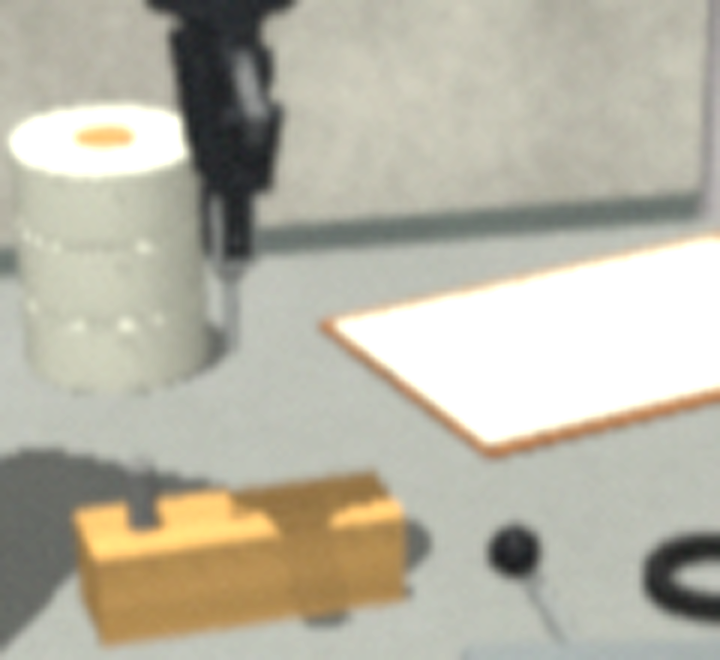

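>>> drive_tool(rows=[[-1,-0.004,0.035,0.396,15],[-1,-0.004,0.035,0.396,15],[-1,-0.004,0.035,0.396,15],[-1,-0.004,0.035,0.396,15],[-1,-0.004,0.035,0.396,15],[-1,-0.004,0.035,0.396,15],[-1,-0.004,0.035,0.396,15],[-1,-0.004,0.035,0.396,15]])

```text
time_s: 33.42
eef_pos: [517.0, -49.2, 188.8]
tool_rot: [-1.38, 1.559, -3.123]
force: [-0.5, -0.2, -0.4]
finger_gap: 15.0
```

>>> drive_tool(rows=[[-1,0.03,0,0,0],[-1,0.054,0,0,0],[-1,0.054,0,0,0],[-1,0.054,0,0,0]])

```text
time_s: 33.92
eef_pos: [516.9, -48.6, 135.3]
tool_rot: [-1.357, 1.56, -3.099]
force: [-0.2, 0.5, -0.4]
finger_gap: 14.7
```

```bash
python3 - <<'E'
from h import *
plan([517.6,-47.4,117],np.radians(90-9.65))
g=shot('side','s18');cr(g,255,155,335,235,8,'s18c')
E
```

```text
t=33.92 tcp [516.9 -48.6 135.3] psi -99.8 j [ 0.22  0.31 -0.38 -0.   -0.9   1.18] F [-0.2  0.5 -0.4] gap 14.7 toolx [-0.011 -0.    -1.   ]
  shift [ 0.0183  0.0007 -0.0014] turn -0.2
```

View pics/s18c.png

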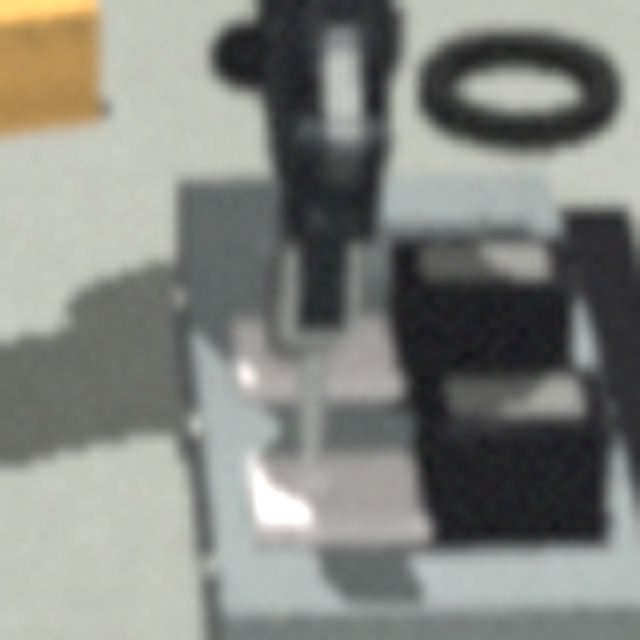

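```bash
python3 - <<'E'
from h import *
np.set_printoptions(precision=2,suppress=True)
s=st()['eef_pos'];T=onz('side',(312.5/8-.5+255,455.5/8-.5+155),s[2]-48.4);print(T,s)
w=lambda x,y:.9777*x-.21*y
b=w(T[0],T[1])-w(s[0],s[1]);print('bias',b)
print('x eye (side)', (w(517.92,-51.24)-b+.21*-47.4)/.9777,'top',515.78+1.4)
print('x eye (side) w/ pin1 bias',(w(517.92,-51.24)-.87+.21*-47.4)/.9777)
E
```

```text
[517.14 -53.19  87.3 ] [517.14 -48.67 135.7 ]
bias 0.9531710027557665
x eye (side) 517.7698813513799 top 517.18
x eye (side) w/ pin1 bias 517.8549493709726
```

Target (517.5, −47.4); descending.

```bash
python3 - <<'E'
from h import *
plan([517.5,-47.4,116],np.radians(90-9.65))
E
```

```text
t=33.98 tcp [517.1 -48.7 135.7] psi -99.8 j [ 0.22  0.31 -0.38 -0.   -0.9   1.18] F [ 0.5  0.4 -0. ] gap 14.5 toolx [-0.01 -0.   -1.  ]
  shift [ 0.0197  0.0003 -0.0014] turn -0.2
```

>>> drive_tool(rows=[[-1,0.0,0.0006,-0.0014,0],[-1,0.004,0.0006,-0.0014,0],[-1,0.01,0.0006,-0.0014,0],[-1,0.015,0.0006,-0.0014,0],[-1,0.02,0.0006,-0.0014,0],[-1,0.02,0.0006,-0.0014,0]])

```text
time_s: 34.72
eef_pos: [517.4, -47.5, 115.1]
tool_rot: [-1.363, 1.559, -3.105]
force: [-0.3, 0.2, 0.2]
finger_gap: 14.4
```

>>> drive_tool(rows=[[-1,0.004,0,0,0],[-1,0.008,0,0,0],[-1,0.012,0.0002,0,0],[-1,0.016,0.0002,0,0],[-1,0.016,0.0002,0,0]])

```text
time_s: 35.35
eef_pos: [517.2, -47.6, 98.7]
tool_rot: [-1.351, 1.558, -3.093]
force: [0.8, -0.9, -0.6]
finger_gap: 14.8
```

>>> drive_tool(rows=[[-1,0.005,0,0,0],[-1,0.01,0,0,0],[-1,0.014,0.0002,0,0],[-1,0.017,0.0002,0,0],[-1,0.019,0.0002,0,0],[-1,0.02,0.0002,0,0],[-1,0.02,0.0002,0,0]])

```text
time_s: 36.22
eef_pos: [516.3, -47.8, 80.4]
tool_rot: [-1.305, 1.557, -3.046]
force: [-5.2, 1.6, 13.2]
finger_gap: 14.7
```

>>> drive_tool(rows=[[0.2,0,0,0,0],[0.2,0,0,0,0],[0.2,0,0,0,0],[0.2,-0.02,0,0,0],[0.2,-0.06,0,0,0],[0.2,-0.12,0,0,0],[0.2,-0.12,0,0,0],[0.2,-0.12,0,0,0]])

```text
time_s: 37.22
eef_pos: [517.5, -47.6, 200.0]
tool_rot: [-1.344, 1.556, -3.086]
force: [-0.6, -0.1, -0.2]
finger_gap: 51.0
```

```bash
python3 - <<'E'
from h import *
ex=np.array([.986,-.1676])
p=np.array([550,194])-45*ex;print(p)
plan([p[0],p[1],200],np.radians(90-9.65))
f=shot('top','t19');g=shot('side','s19');cr(g,250,120,350,220,6,'s19c');cr(f,130,130,310,265,4.4,'t19c')
E
```

```text
[505.63  201.542]
t=37.23 tcp [517.5 -47.6 200. ] psi -99.8 j [ 0.22  0.24 -0.28 -0.   -1.06  1.18] F [-0.6 -0.1 -0.2] gap 51.0 toolx [-0.014 -0.001 -1.   ]
  shift [-0.     -0.0542 -0.2435] turn -0.2
```

View pics/s19c.png

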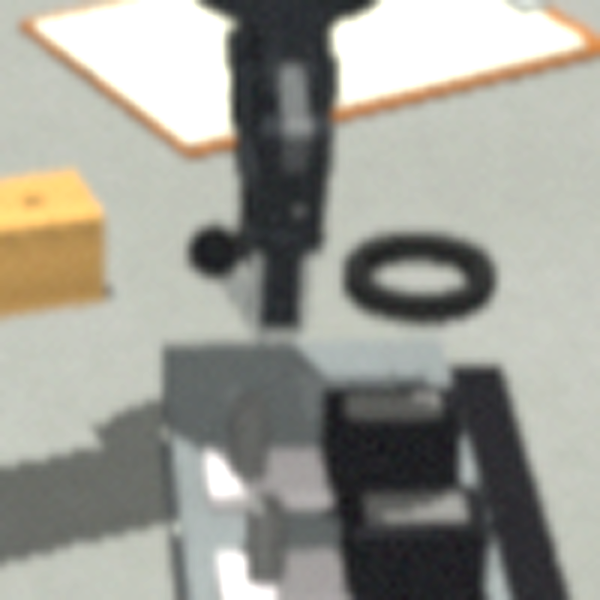

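>>> drive_tool(rows=[[-1,0,-0.054,-0.2435,0],[-1,0,-0.054,-0.2435,0],[-1,0,-0.054,-0.2435,0],[-1,0,-0.054,-0.2435,0],[-1,0,-0.054,-0.2435,0],[-1,0,-0.054,-0.2435,0],[-1,0,-0.054,-0.2435,0]])

```text
time_s: 38.2
eef_pos: [505.1, 200.2, 198.1]
tool_rot: [-1.26, 1.552, -3.003]
force: [-0.1, -0.4, 0.4]
finger_gap: -0.1
```

```bash
python3 - <<'E'
from h import *
plan([505.6,201.5,84],np.radians(90-9.65))
f=shot('top','t20');g=shot('side','s20');cr(g,240,120,370,230,6,'s20c');cr(f,190,130,330,235,5.5,'t20c')
E
```

```text
t=38.20 tcp [505.1 200.2 198.1] psi -99.9 j [ 0.67  0.28 -0.23 -0.01 -1.08  0.73] F [-0.1 -0.4  0.4] gap -0.1 toolx [-0.018 -0.003 -1.   ]
  shift [ 0.1141  0.0022 -0.002 ] turn -0.2
```

View pics/s20c.png

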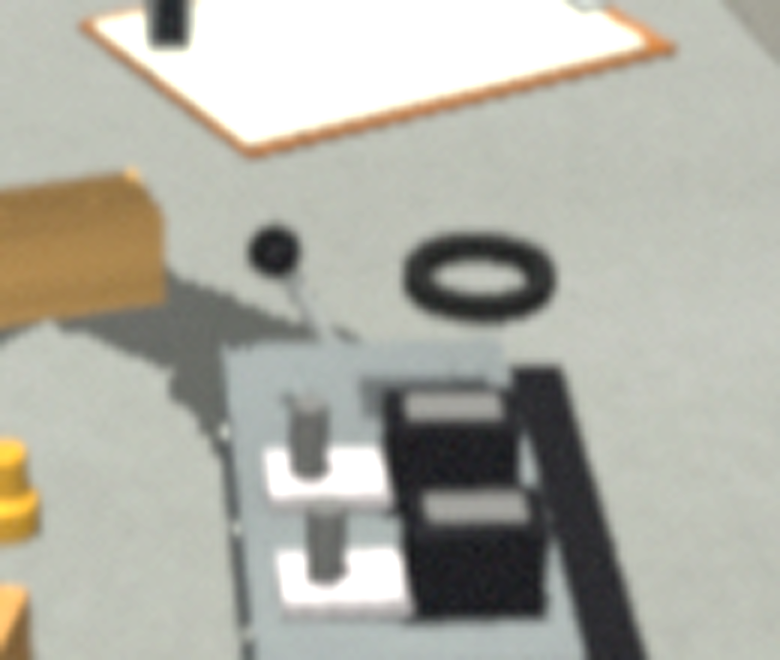

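View pics/t20c.png

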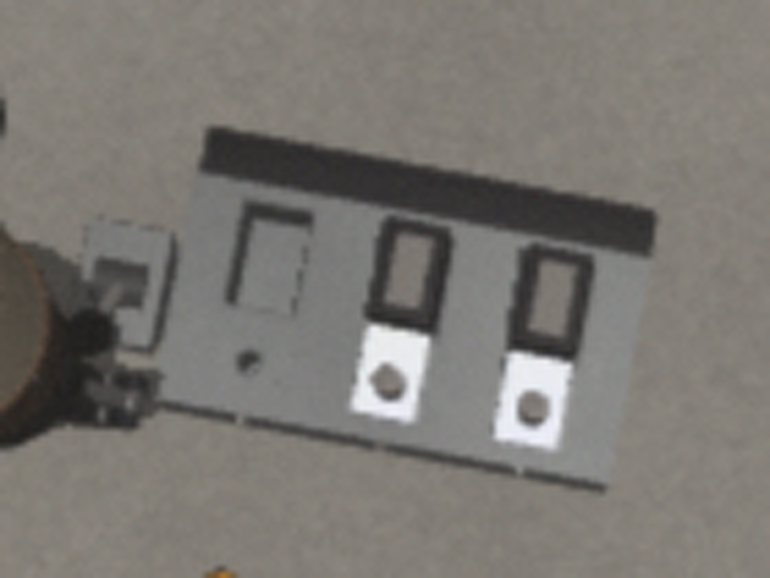

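Both packs and pins are home (pin grips sit on the flanges at side (291,192) and (294,210)). Now the lever.

>>> drive_tool(rows=[[-1,0.05,0.0022,-0.002,0],[-1,0.1,0.0022,-0.002,0],[-1,0.114,0.0022,-0.002,0],[-1,0.114,0.0022,-0.002,0],[-1,0.114,0.0022,-0.002,0]])

```text
time_s: 38.92
eef_pos: [507.4, 202.2, 86.6]
tool_rot: [-1.413, 1.557, 3.127]
force: [-0.0, -0.1, 0.2]
finger_gap: 0.0
```

>>> drive_tool(rows=[[-1,0,0.015,0,0],[-1,0,0.03,0,0],[-1,0,0.045,0,0],[-1,0,0.06,0,0],[-1,0,0.075,0,0],[-1,0,0.088,0,0],[-1,0,0.088,0,0],[-1,0,0.088,0,0]])

```text
time_s: 39.92
eef_pos: [594.0, 187.0, 85.3]
tool_rot: [-1.405, 1.557, 3.135]
force: [0.3, 0.0, -0.1]
finger_gap: -0.2
```

>>> drive_tool(rows=[[-1,0,0.003,0,0],[-1,0,0.006,0,0],[-1,0,0.008,0,0],[-1,0,0.008,0,0]])

```text
time_s: 40.42
eef_pos: [601.9, 185.6, 85.1]
tool_rot: [-1.394, 1.557, -3.137]
force: [-0.3, 0.2, -0.7]
finger_gap: -0.3
```

>>> drive_tool(rows=[[-1,0,0.002,0,0],[-1,0,0.004,0,0],[-1,0,0.004,0,0]])

```text
time_s: 40.8
eef_pos: [606.1, 184.9, 85.0]
tool_rot: [-1.396, 1.557, -3.139]
force: [-1.3, -1.0, -0.3]
finger_gap: -0.2
```

```bash
python3 - <<'E'
from h import *
f=shot('top','t21');g=shot('side','s21');cr(g,260,120,360,200,7,'s21c')
E
```

```text
(no output)
```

View pics/s21c.png

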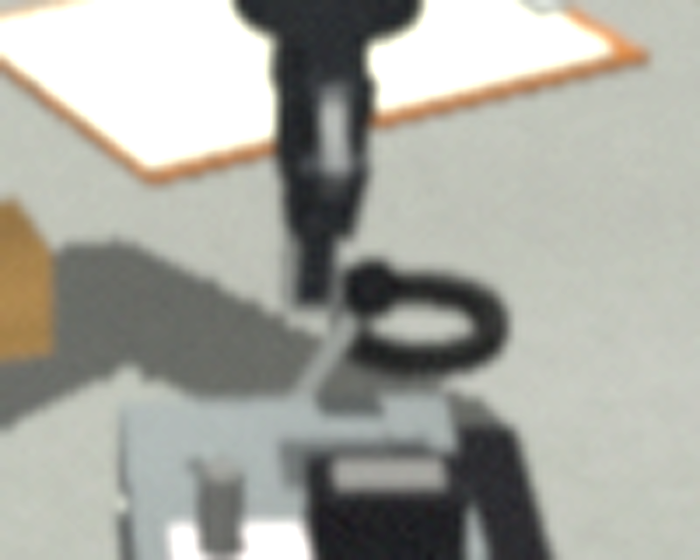

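>>> drive_tool(rows=[[-1,0,0.002,0,0],[-1,0,0.004,0,0],[-1,0,0.004,0,0]])

```text
time_s: 41.28
eef_pos: [606.7, 184.6, 85.0]
tool_rot: [-1.367, 1.551, -3.11]
force: [-10.2, 2.8, 5.8]
finger_gap: 0.2
```

>>> drive_tool(rows=[[-1,0,0.002,0,0],[-1,0,0.004,0,0],[-1,0,0.004,0,0]])

```text
time_s: 41.65
eef_pos: [606.8, 184.5, 85.0]
tool_rot: [-1.353, 1.543, -3.097]
force: [-12.9, 5.0, 6.7]
finger_gap: -0.4
```

>>> drive_tool(rows=[[-1,0,-0.008,0,0],[-1,0,-0.018,0,0],[-1,-0.03,-0.02,0,0],[-1,-0.09,-0.02,0,0],[-1,-0.14,-0.02,0,0],[-1,-0.14,-0.02,0,0]])

```text
time_s: 42.4
eef_pos: [593.5, 189.0, 231.2]
tool_rot: [-1.602, 1.553, 2.938]
force: [-0.3, 0.0, -1.1]
finger_gap: -0.1
```

```bash
python3 - <<'E'
from h import *
plan([440,230,230])
f=shot('top','t22');g=shot('side','s22');cr(g,200,110,360,250,4.8,'s22c')
E
```

```text
t=42.40 tcp [593.5 189.  231.2] psi -99.9 j [ 0.56  0.39  0.02 -0.01 -1.21  0.84] F [-0.3  0.  -1.1] gap -0.1 toolx [-0.017  0.004 -1.   ]
  shift [ 0.004  -0.1582 -0.014 ] turn 0.0
```

View pics/s22c.png

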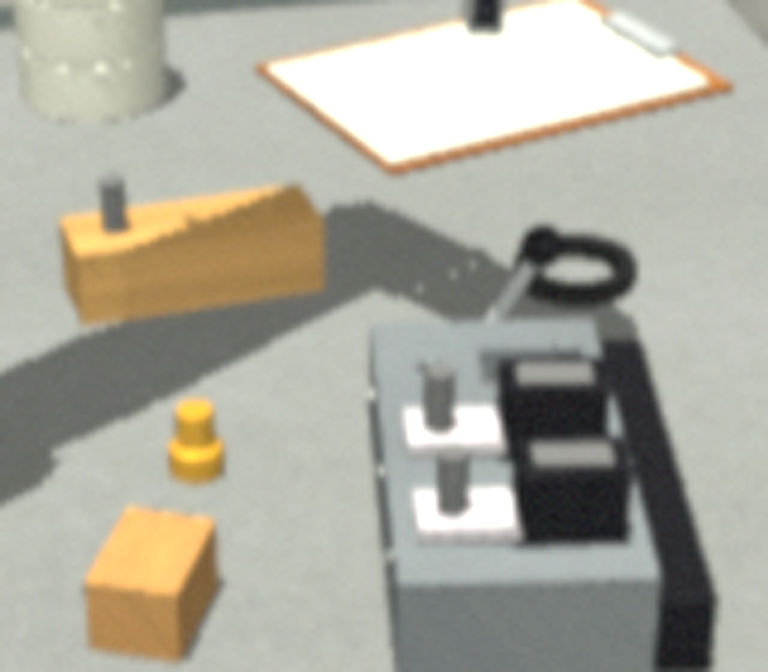

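View pics/s22.png

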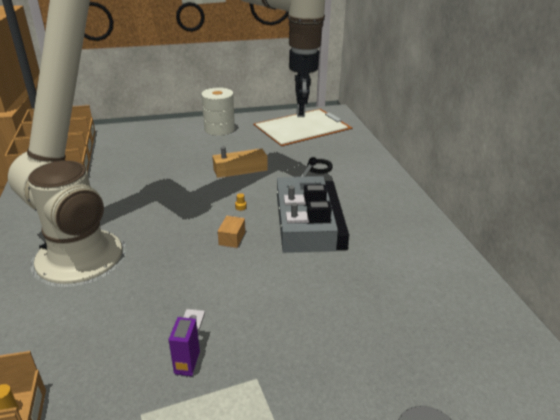

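View pics/t22.png

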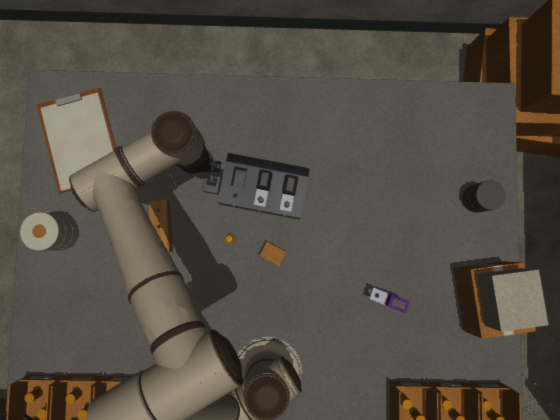

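```bash
python3 - <<'E'
from h import *
np.set_printoptions(precision=1,suppress=True)
for L in([530,31.5],[517,-47.5]):
    for z in(73,109): print(L,z,((proj('side',[*L,z])-[200,110]+.5)*4.8-.5))
print('ball at 1.0',((proj('side',[625,182,92])-[200,110]+.5)*4.8-.5))
E
```

```text
[530, 31.5] 73 [434.9 422.7]
[530, 31.5] 109 [436.3 364.4]
[517, -47.5] 73 [447.3 506.4]
[517, -47.5] 109 [449.  446.3]
ball at 1.0 [531.6 244.6]
```

```bash
python3 -c "
from workcell import r
print(r.get_state()['time_s'],r.close_job())"
```

```text
the job is handed in; nothing more can be done
42.5 None
```

The job is done and handed in at 42.5 s. No verdict was reported.

- **Switch off:** I pulled the lever to the front until it met the end stop, feeling about 15 N there.
- **Packs:** Only two black packs were on the counter. One went into bay 1 and the other into bay 0. Both bottomed with the tool at z ≈ 75.5–75.8 mm, where 75.4–75.6 mm meant fully home.
- **Pins:** I pushed one pin from the stand through each eyelet. Both stopped with the tool about 1 mm below the height worked out for fully home, at 7 N and 13 N. The last side picture shows both grips resting on the flanges.
- **Switch on:** I pushed the lever to the rear until the stop gave about 13 N. The lever ball ended slightly further back in the picture than where it started. The total travel came to about 78 mm, against 77 mm expected.

The stand was knocked aside partway through, so I measured its pins again before picking any. The last pictures show the carton, seal ring, coupling and purple look-alike apparently where they began; I compared these by eye and did not measure them.

The two cameras disagreed by 2–5 mm in absolute position. I therefore aligned each pack by its eyelet against the lock hole in the same picture, and the pins by the side view and the arm's own position. For the bay 0 pack the two views still differed by 1.4 mm sideways. I split the difference, and it went in without resistance.

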